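# Tip the yellow case out of the packed row and hand it over

### The arm

A 6-joint arm with a two-finger parallel gripper is mounted at the origin on a cart in front of the work surface, level with it; the furniture and walls round the work are solid. World frame = base frame: x ahead of the robot, y to its left, z up, the work surface at z = 0. Lengths are in m, angles in degrees, forces in N, time in s.
With the tool pointing down it reaches from about 0.35 to 1 m from the base axis. Payload 7.1 kg.
Tool frame: the origin (TCP) lies midway between the tips of the shut fingers; the grasp point (between the pads) lies 19 mm behind it; z points along the fingers, y is the direction in which the jaws open and shut (so a half turn about z gives the same grasp; the last joint's range is limited). The gripper opens to 85 mm and grips with 20 to 120 N. Pads are 22 mm wide; open, the fingers measure 114 mm over their backs; the gripper's body (76 mm by 85 mm) begins 54 mm behind the grasp point. The pads swing forward as they close: fully open they stand 13 mm farther back than shut.
Start: joints at [-71.219, 24.242, 93.386, -0, 62.372, -1.089], TCP at [0.212, -0.588, 0.204] pointing down, gripper open.
Joint ranges: [-172.04, 172.04], [-51.8, 120.97], [4.93, 147.93], [-75.15, 255.16], [6.16, 154.13], [-145.62, 145.62]. Speed limits (degrees/s): [136.94, 136.94, 172.46, 180, 180, 180].

### API

Orientations are given as [roll, pitch, yaw] about the fixed x, y, z axes, in that order (R = Rz(yaw) Ry(pitch) Rx(roll)).
In Python, from rig import get_state, grab_frame, close_job gives the robot as it stands.
- The arm moves only by the tool play_rows, never from a script. Its argument "steps" is a list of rows, each an object of numbers: "fingers": the opening, from 0 (shut) to 1 (fully open); "x", "y", "z": the shift along the tool's x, y, z in m; "wx", "wy", "wz": the turn, a rotation vector about the tool's x, y, z in rad. A call has 1 to 20 rows; each row is the pose to reach, as a shift and turn from the pose commanded when the call began, along the tool's axes at that moment; what a row does not reach only later rows make up. A row lasts 1/10 s, in which the tool goes at most 50 mm and 8.59 degrees, less where a joint would pass 70% of its speed; a pose out of reach is approached as far as the arm can. A call with a gripper value outside its range is refused whole. The fingers move at their own pace and stop on an object; "newtons" is the grip in N (left out, the last holds). Time passes only in rows, so rows that repeat a pose let the fingers close. It gives the time, the measured TCP pose, the force and the opening at its end, in the units of the state.
- get_state(): the state, without advancing time (a new reading comes with each control period).
- grab_frame(name): name is "scene" or "top"; returns a dict with "pixels" (400x640x3 uint8, red, green, blue), "vfov" (degrees; the focal length in pixels is half the picture's height over the tangent of half this angle, whatever the lens; pixels are square), "cx", "cy" (the principal point, pixels), "k1" (the pictures are not rectified: a ray, as slopes to the right and down, at radius r is drawn at 1 + k1 r^2 times it, then the intrinsics apply), "R" (3x3) and "t" (3): a world point X has camera coordinates R X + t. Camera axes: x right, y down, z forward; pixel columns grow to the right and rows downward; lengths in m; the calibration is good to about 2 mm. A picture is of the moment at which its call begins. There is no depth.
- close_job(): hands the job in, once; it reports no verdict.
The state is a dict: "time_s": time; "joints": joint angles; "joint_vel": joint speeds; "joint_efforts": joint torques, N m; "position": TCP position; "tcp_rot": TCP orientation; "wrist_force": force on the tool from outside, world axes, zero at the start; "torque": the same for the moment, N m; "finger_gap": finger opening in m.
Only numpy, scipy, OpenCV 4.12 (cv2) and the standard library are available. Lean on these libraries where they do the work, as an engineer would, in place of code of your own. Each camera call takes 0.05 s, during which the arm holds its last target.

### The job

Take the yellow storage case out of the tightly packed row: hook it behind its top back edge and tip it forward until it leans by itself on its bevelled foot, then grasp the part that sticks out, pull it free and stand it upright in the blue tray without dropping it. Leave the other cases standing upright in their places in the rack, and do not disturb the tin, the timer or the brown bottle.

Things in the scene. Friction and masses are not known exactly. Their poses are not given: they have to be found in the camera images.
- case_yellow_mid (a point): centre (half-way up) of the yellow closed plastic case to take out, about 0.3 kg, heavier at the bottom: 42 mm thick (own y) x 100 deep (own x) x 150 tall (own z). Own -x is its front with a blank label, facing out of the rack to the robot. It starts upright in one of the two middle places of the row, 2 mm from its neighbours; fingers go behind its back (+x) face to pull its top forward
- case_yellow_foot (a point): middle of the yellow case's edge where underside and bevel meet (15 mm ahead of its centre). The lower front corner is cut off by a flat bevel, 35 mm along the underside, 18 mm up the front. Tipped forward past 15 degrees about this edge, the case falls on by itself and rests on the bevel, leaning 27 degrees (0.475 rad), its top then some 65 mm in front of the row
- case_grey_mid (a point): centre (half-way up) of the mid-grey storage case, same shape and size as the yellow one; loose, stands in the row and must stay there, upright
- case_green_mid (a point): centre (half-way up) of the green storage case, same shape and size as the yellow one; loose, stands in the row and must stay there, upright
- case_white_mid (a point): centre (half-way up) of the white storage case, same shape and size as the yellow one; loose, stands in the row and must stay there, upright
- rack: fixed grey rack, cases side by side along its y; origin at the centre of its underside, -x its open front (to the robot). Floor plate 8 mm thick; upright case centres at x = 0, y = +-22 and +-66 mm; case tops 158 mm above the bench. End panels 108 mm high, 190 mm over all in y; back panel at x = 56 to 61 mm, only 66 mm high; front bead at x = -68 mm, 13.5 mm high
- out_tray_in (a point): centre of the inner floor of the fixed open blue tray, 5 mm above the bench; x along its length, z up. Inside 190 x 130 mm (x, y), rim 20 mm above the bench
- tin: open aluminium tin, 59 mm diameter, 36 mm high, standing behind the blue tray; origin at the centre of its underside; bystander
- timer: small white bench timer with red buttons, 62 x 62 x 21 mm, lying near the bench's front edge; origin at the centre of its underside; bystander
- brown_bottle: small brown glass bottle with white cap, 47 mm diameter, 87 mm high, standing behind the rack to the left; origin at the centre of its underside; bystander

How it is judged (in metres and radians):
On the way:
1. the yellow case leans forward on its bevelled foot in the rack, let go by the fingers (angle between case_yellow_mid's own z axis and vertical between 0.38 and 0.58 rad and x of case_yellow_mid in the frame of rack above -0.11 m and height (world z) of case_yellow_mid below 0.1 m and contact force between case_yellow and the fingers below 0.05 N), for 0.2 s.
At the end, for the whole second after the job is handed in: The yellow case stands upright (within 0.1 rad) on the floor of the blue tray, released and still; the other three cases stand upright (within 0.15 rad) in the rack, each within 25 mm of where it started (angle between case_yellow_mid's own z axis and vertical below 0.1 rad and x of case_yellow_mid in the frame of out_tray_in between -0.08 and 0.08 m and y of case_yellow_mid in the frame of out_tray_in between -0.06 and 0.06 m and z of case_yellow_mid in the frame of out_tray_in below 0.082 m and angle between each of case_grey_mid, case_green_mid, case_white_mid's own z axis and vertical below 0.15 rad and distance of each of case_grey_mid, case_green_mid, case_white_mid from where it was at the start of the episode below 0.025 m); the robot touches nothing.
It fails at once if another case is tipped over or pulled out of the row (angle between any of case_grey_mid, case_green_mid, case_white_mid's own z axis and vertical above 0.4 rad or distance of any of case_grey_mid, case_green_mid, case_white_mid from where it was at the start of the episode above 0.06 m).
It fails at once if the yellow case is let go in the air (height (world z) of case_yellow_mid above 0.125 m and contact force between case_yellow and anything else below 0.01 N).
It fails at once if the tin, the timer or the brown bottle is moved more than 30 mm (distance of any of tin, timer, brown_bottle from where it was at the start of the episode above 0.03 m).
It also fails if it takes over 50 s, if anything falls off the work surface, if the arm or the gripper's body presses on something with over 40 N, if the wrist force passes 120 N, or if a joint passes its speed limit or range.

## Working session

There is one attempt and no reset: what is moved stays moved. The work goes in short steps, Python scripts to look and compute and a tool call to move; the robot and the scene stay as the last step left them, time stands still between calls to the robot, and variables do not carry over. Pictures are saved under pics/ and viewed, and the job is handed in when it is done.

Besides the shell and the picture viewer there is one more tool, called after ">>>" by a JSON object that holds its "api" and its "payload". play_rows: Moves the arm, as the interface text tells. Its arguments: {"type":"object","properties":{"steps":{"type":"array"},"newtons":{"type":"number"}},"required":["steps"]}

```bash
ls; mkdir -p pics; cat > h.py <<'E'
import numpy as np, cv2
from rig import get_state, grab_frame, close_job
def K(f):
    fl=200/np.tan(np.radians(f["vfov"])/2); return np.array([[fl,0,f["cx"]],[0,fl,f["cy"]],[0,0,1.]])
def ray(f,u,v):
    # invert radial
    k=K(f); d=np.array([(u-k[0,2])/k[0,0],(v-k[1,2])/k[1,1]]); s=d.copy()
    for _ in range(30): s=d/(1+f["k1"]*(s@s))
    R=np.array(f["R"]);t=np.array(f["t"]); o=-R.T@t; w=R.T@np.array([s[0],s[1],1]); return o,w/np.linalg.norm(w)
def onz(f,u,v,z):
    o,w=ray(f,u,v); return o+w*(z-o[2])/w[2]
def proj(f,X):
    c=np.array(f["R"])@np.array(X)+np.array(f["t"]); s=c[:2]/c[2]; s=s*(1+f["k1"]*(s@s)); k=K(f); return s*[k[0,0],k[1,1]]+[k[0,2],k[1,2]]
def save(f,n): cv2.imwrite("pics/"+n+".png",np.ascontiguousarray(f["pixels"][:,:,::-1]))
E
python3 - <<'E'
from h import *
import pickle
for n in("scene","top"):
    f=grab_frame(n); save(f,n+"0"); pickle.dump(f,open(n+"0.pkl","wb")); print(n,f["vfov"],f["k1"],-np.array(f["R"]).T@f["t"])
print(get_state())
E
```

```text
pics
scene 57.32902054065916 -0.012179962952877424 [ 0.31680403 -0.62499779  0.55987694]
top 53.81640074160198 -0.07842483874883638 [0.48159958 0.03857161 1.04739321]
{'time_s': 0.1, 'joints': array([-7.12195693e+01,  2.42793181e+01,  9.34263571e+01,  1.89446789e-04,
        6.23727157e+01, -1.08767373e+00]), 'joint_vel': array([-0.00666934, -0.1076716 , -0.08088402, -0.00710484, -0.11598098,
        0.00543664]), 'joint_efforts': array([-8.03433632e-04, -5.58429265e+01, -2.82444137e+01, -5.68965027e-05,
        2.96609534e-03,  4.89525723e-05]), 'position': array([ 0.21227614, -0.58728974,  0.20363623]), 'tcp_rot': array([-1.79921626e+02, -1.65573992e-03,  1.98680154e+01]), 'wrist_force': array([ 0.23141739, -0.34291933,  0.6830871 ]), 'torque': array([-0.02316582,  0.02192881, -0.01401029]), 'finger_gap': 0.0854116731268832}
```

View pics/scene0.png

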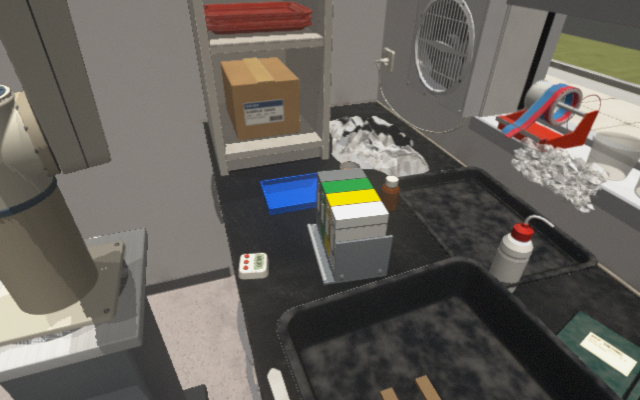

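View pics/top0.png

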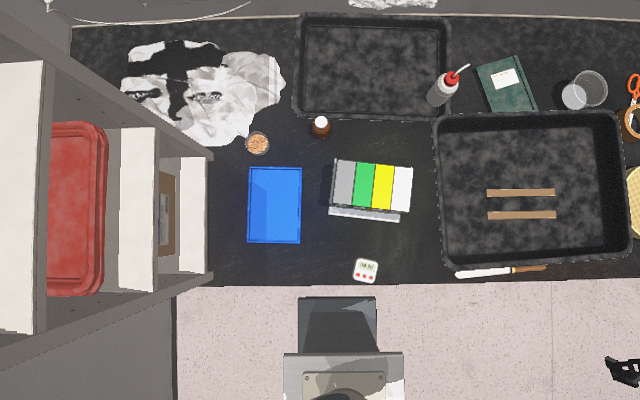

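```bash
python3 - <<'E'
from h import *
import pickle
f=pickle.load(open("top0.pkl","rb")); g=pickle.load(open("scene0.pkl","rb"))
im=f["pixels"]; hsv=cv2.cvtColor(im,cv2.COLOR_RGB2HSV)
def blob(lo,hi,win,z,n):
    m=cv2.inRange(hsv,lo,hi); w=np.zeros_like(m); w[win[0]:win[1],win[2]:win[3]]=1; m=m*w
    c=max(cv2.findContours(m,cv2.RETR_EXTERNAL,cv2.CHAIN_APPROX_NONE)[0],key=cv2.contourArea)
    # undistort contour to the plane, fit rect there
    P=np.array([onz(f,p[0][0],p[0][1],z)[:2] for p in c]).astype(np.float32)
    r=cv2.minAreaRect(P*1000); print(n,r, cv2.boxPoints(r).round(0).tolist()); 
blob((22,150,120),(35,255,255),(150,225,330,420),.158,"yellow")
blob((45,150,60),(80,255,255),(150,225,330,420),.158,"green")
blob((0,0,215),(180,30,255),(150,225,380,420),.158,"white")
blob((100,120,60),(130,255,255),(140,260,230,320),.012,"tray")
blob((0,0,200),(180,60,255),(250,290,345,385),.021,"timer")
print(hsv[190,345],hsv[180,400],hsv[205,340])
for u,v,z in((320,122,.087),(257,143,.036),(212,150,.0),(212,150,.3),(208,272,.0)): print(u,v,onz(f,u,v,z).round(3))
cv2.imwrite("pics/z.png",cv2.resize(im[130:270,225:425,::-1],None,fx=4,fy=4,interpolation=cv2.INTER_CUBIC))
cv2.imwrite("pics/z2.png",cv2.resize(g["pixels"][150:300,250:420,::-1],None,fx=4,fy=4,interpolation=cv2.INTER_CUBIC))
E
```

```text
yellow ((575.5808715820312, -86.89909362792969), (42.53933334350586, 100.93231964111328), 82.43316650390625) [[523.0, -101.0], [623.0, -115.0], [628.0, -72.0], [528.0, -59.0]]
green ((581.1885375976562, -42.86384582519531), (40.88685607910156, 98.74702453613281), 82.60740661621094) [[530.0, -57.0], [628.0, -69.0], [633.0, -29.0], [535.0, -16.0]]
white ((570.6327514648438, -130.7533416748047), (41.334896087646484, 101.29837799072266), 82.4372787475586) [[518.0, -145.0], [618.0, -158.0], [624.0, -117.0], [523.0, -104.0]]
tray ((547.6314086914062, 179.43710327148438), (144.35989379882812, 204.03485107421875), 87.94818115234375) [[443.0, 111.0], [647.0, 104.0], [652.0, 248.0], [448.0, 255.0]]
timer ((372.1607360839844, -56.428531646728516), (55.23196029663086, 56.04619216918945), 76.3916015625) [[338.0, -77.0], [393.0, -90.0], [406.0, -36.0], [351.0, -23.0]]
[105   3 190] [  0   0 245] [  0   6 135]
320 122 [0.746 0.054 0.087]
257 143 [0.707 0.22  0.036]
212 150 [0.698 0.35  0.   ]
212 150 [0.636 0.261 0.3  ]
208 272 [0.369 0.359 0.   ]
```

View pics/z.png

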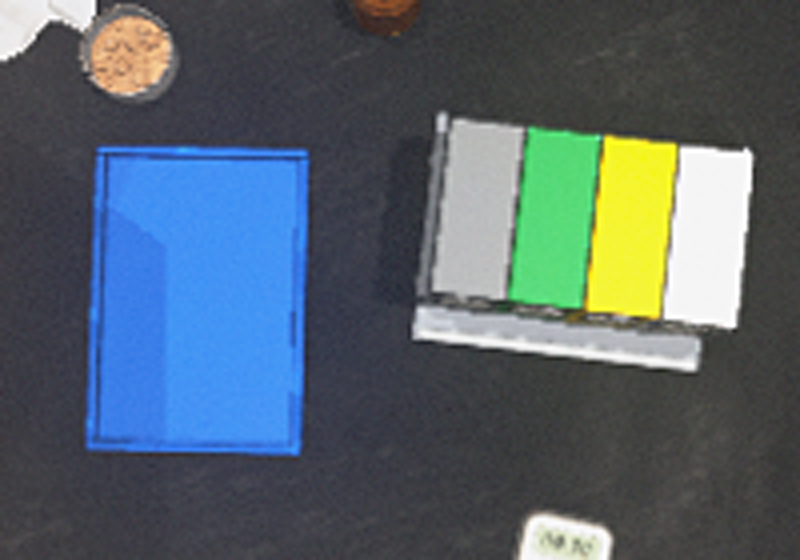

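View pics/z2.png

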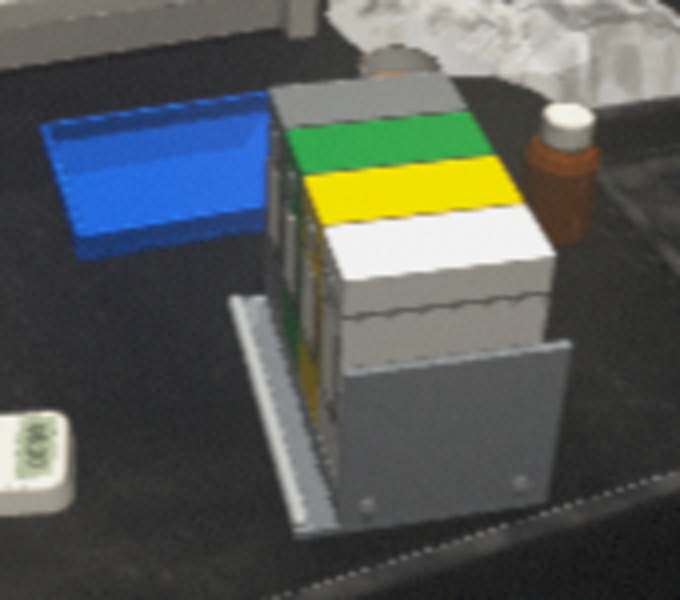

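```bash
cat >> h.py <<'E'
from scipy.spatial.transform import Rotation as Ro
XA=np.array([np.cos(np.radians(-7.5)),np.sin(np.radians(-7.5)),0]); YA=np.array([-XA[1],XA[0],0]); YC=np.array([.5756,-.0869,0])
def rot(yaw,pitch=0): # tool down with yaw; pitch>0: tool z leans to own +x (deg)
    return Ro.from_euler('xyz',[180,0,0],degrees=True) if 0 else Ro.from_euler('z',yaw,degrees=True)*Ro.from_euler('y',-pitch,degrees=True)*Ro.from_euler('x',180,degrees=True)
def delta(P,Rt,s=None):
    s=s or get_state(); R0=Ro.from_euler('xyz',s["tcp_rot"],degrees=True)
    print("pos",s["position"].round(4),"rot",s["tcp_rot"].round(2),"t",round(s["time_s"],2),"F",s["wrist_force"].round(2),"gap",round(s["finger_gap"],4))
    print("xyz",R0.inv().apply(np.array(P)-s["position"]).round(4),"w",(R0.inv()*Rt).as_rotvec().round(4))
E
python3 - <<'E'
from h import *
delta(YC+.075*XA+[0,0,.27],rot(-7.5))
print(rot(-7.5,27).apply([0,0,1]))
E
```

```text
pos [ 0.2123 -0.5873  0.2036] rot [-179.92   -0.     19.87] t 0.1 F [ 0.23 -0.34  0.68] gap 0.0854
xyz [ 0.5784 -0.3127 -0.0659] w [-1.300e-03  3.000e-04  4.777e-01]
[ 0.45010655 -0.05925765 -0.89100652]
```

>>> {"api": "play_rows", "payload": {"steps": [{"fingers":0,"x":0.2,"y":-0.1,"z":-0.066,"wz":0.16},{"fingers":0,"x":0.2,"y":-0.1,"z":-0.066,"wz":0.16},{"fingers":0,"x":0.2,"y":-0.1,"z":-0.066,"wz":0.16},{"fingers":0,"x":0.578,"y":-0.313,"z":-0.066,"wz":0.478},{"fingers":0,"x":0.578,"y":-0.313,"z":-0.066,"wz":0.478},{"fingers":0,"x":0.578,"y":-0.313,"z":-0.066,"wz":0.478},{"fingers":0,"x":0.578,"y":-0.313,"z":-0.066,"wz":0.478},{"fingers":0,"x":0.578,"y":-0.313,"z":-0.066,"wz":0.478},{"fingers":0,"x":0.578,"y":-0.313,"z":-0.066,"wz":0.478},{"fingers":0,"x":0.578,"y":-0.313,"z":-0.066,"wz":0.478},{"fingers":0,"x":0.578,"y":-0.313,"z":-0.066,"wz":0.478},{"fingers":0,"x":0.578,"y":-0.313,"z":-0.066,"wz":0.478},{"fingers":0,"x":0.578,"y":-0.313,"z":-0.066,"wz":0.478},{"fingers":0,"x":0.578,"y":-0.313,"z":-0.066,"wz":0.478},{"fingers":0,"x":0.578,"y":-0.313,"z":-0.066,"wz":0.478},{"fingers":0,"x":0.578,"y":-0.313,"z":-0.066,"wz":0.478},{"fingers":0,"x":0.578,"y":-0.313,"z":-0.066,"wz":0.478},{"fingers":0,"x":0.578,"y":-0.313,"z":-0.066,"wz":0.478}]}}

```text
invalid input at $.steps[0]: expected keys fingers, x, y, z, wx, wy, wz
```

```bash
python3 - <<'E'
from h import *
delta(YC+.075*XA+[0,0,.128],rot(-7.5))
f=grab_frame("scene"); save(f,"s1"); cv2.imwrite("pics/s1z.png",cv2.resize(f["pixels"][80:280,250:450,::-1],None,fx=3,fy=3))
E
```

```text
pos [ 0.2123 -0.5873  0.2036] rot [-179.92   -0.     19.87] t 0.1 F [ 0.23 -0.34  0.68] gap 0.0854
xyz [ 0.5784 -0.3125  0.0761] w [-1.300e-03  3.000e-04  4.777e-01]
```

View pics/s1z.png

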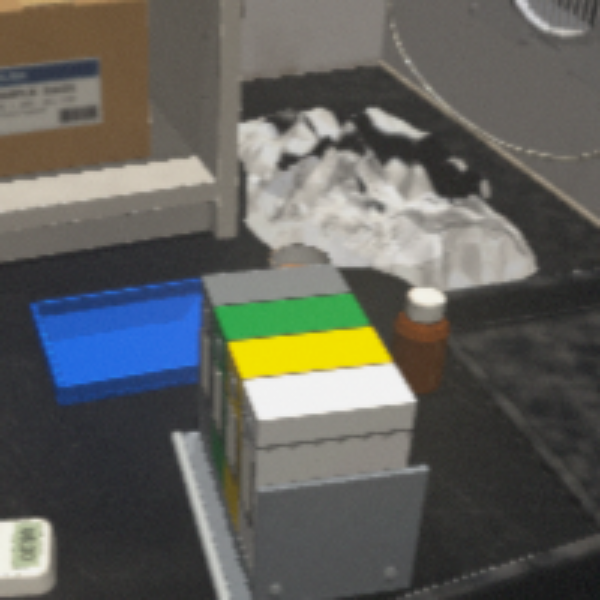

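The call was refused because every row needs all seven keys. The picture still shows the untouched row. I'll resend it.

>>> {"api": "play_rows", "payload": {"steps": [{"fingers":0,"x":0.2,"y":-0.1,"z":-0.066,"wx":0,"wy":0,"wz":0.16},{"fingers":0,"x":0.2,"y":-0.1,"z":-0.066,"wx":0,"wy":0,"wz":0.16},{"fingers":0,"x":0.2,"y":-0.1,"z":-0.066,"wx":0,"wy":0,"wz":0.16},{"fingers":0,"x":0.578,"y":-0.313,"z":-0.066,"wx":0,"wy":0,"wz":0.478},{"fingers":0,"x":0.578,"y":-0.313,"z":-0.066,"wx":0,"wy":0,"wz":0.478},{"fingers":0,"x":0.578,"y":-0.313,"z":-0.066,"wx":0,"wy":0,"wz":0.478},{"fingers":0,"x":0.578,"y":-0.313,"z":-0.066,"wx":0,"wy":0,"wz":0.478},{"fingers":0,"x":0.578,"y":-0.313,"z":-0.066,"wx":0,"wy":0,"wz":0.478},{"fingers":0,"x":0.578,"y":-0.313,"z":-0.066,"wx":0,"wy":0,"wz":0.478},{"fingers":0,"x":0.578,"y":-0.313,"z":-0.066,"wx":0,"wy":0,"wz":0.478},{"fingers":0,"x":0.578,"y":-0.313,"z":-0.066,"wx":0,"wy":0,"wz":0.478},{"fingers":0,"x":0.578,"y":-0.313,"z":-0.066,"wx":0,"wy":0,"wz":0.478},{"fingers":0,"x":0.578,"y":-0.313,"z":-0.066,"wx":0,"wy":0,"wz":0.478},{"fingers":0,"x":0.578,"y":-0.313,"z":-0.066,"wx":0,"wy":0,"wz":0.478},{"fingers":0,"x":0.578,"y":-0.313,"z":-0.066,"wx":0,"wy":0,"wz":0.478},{"fingers":0,"x":0.578,"y":-0.313,"z":-0.066,"wx":0,"wy":0,"wz":0.478},{"fingers":0,"x":0.578,"y":-0.313,"z":-0.066,"wx":0,"wy":0,"wz":0.478},{"fingers":0,"x":0.578,"y":-0.313,"z":-0.066,"wx":0,"wy":0,"wz":0.478}]}}

```text
time_s: 1.95
position: [0.6488, -0.0983, 0.2703]
tcp_rot: [180.0, 0.0, -7.6]
wrist_force: [-0.2, 0.1, -0.4]
finger_gap: 0.0003
```

```bash
python3 - <<'E'
from h import *
delta(YC+.075*XA+[0,0,.128],rot(-7.5))
f=grab_frame("scene"); save(f,"s2"); cv2.imwrite("pics/s2z.png",cv2.resize(f["pixels"][80:280,250:450,::-1],None,fx=3,fy=3))
E
```

```text
pos [ 0.6488 -0.0983  0.2703] rot [ 1.7999e+02  2.0000e-02 -7.6200e+00] t 1.95 F [-0.22  0.1  -0.42] gap 0.0003
xyz [ 0.001  -0.0018  0.1423] w [ 0.0002  0.0004 -0.0021]
```

View pics/s2z.png

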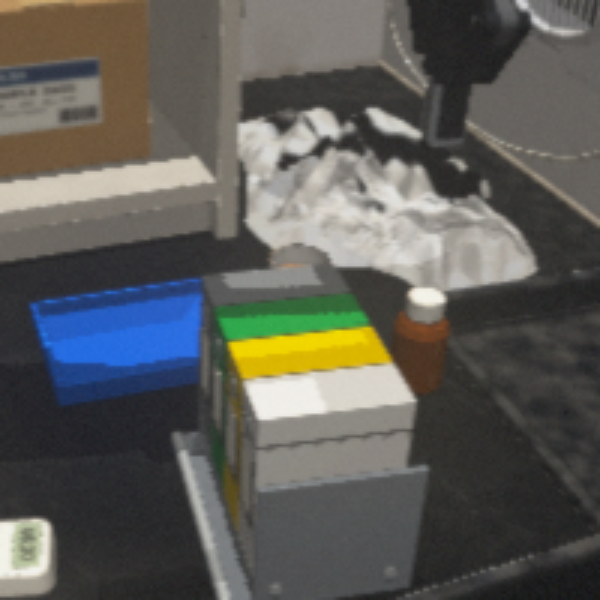

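>>> {"api": "play_rows", "payload": {"steps": [{"fingers":0,"x":0.001,"y":-0.002,"z":0.04,"wx":0,"wy":0,"wz":0},{"fingers":0,"x":0.001,"y":-0.002,"z":0.08,"wx":0,"wy":0,"wz":0},{"fingers":0,"x":0.001,"y":-0.002,"z":0.11,"wx":0,"wy":0,"wz":0},{"fingers":0,"x":0.001,"y":-0.002,"z":0.13,"wx":0,"wy":0,"wz":0},{"fingers":0,"x":0.001,"y":-0.002,"z":0.142,"wx":0,"wy":0,"wz":0},{"fingers":0,"x":0.001,"y":-0.002,"z":0.142,"wx":0,"wy":0,"wz":0}]}}

```text
time_s: 2.6
position: [0.6497, -0.0956, 0.1268]
tcp_rot: [-180.0, 0.2, -7.6]
wrist_force: [0.2, -0.0, 0.7]
finger_gap: 0.0002
```

```bash
python3 - <<'E'
from h import *
delta(YC+.075*XA+[0,0,.128],rot(-7.5))
f=grab_frame("scene"); g=grab_frame("top")
cv2.imwrite("pics/s3z.png",np.hstack([cv2.resize(f["pixels"][130:280,290:420,::-1],None,fx=3,fy=3),cv2.resize(g["pixels"][110:260,310:440,::-1],None,fx=3,fy=3)]))
E
```

```text
pos [ 0.6497 -0.0956  0.1268] rot [-1.80e+02  1.70e-01 -7.57e+00] t 2.6 F [ 0.22 -0.01  0.74] gap 0.0002
xyz [ 0.0005  0.0011 -0.0012] w [-0.0001  0.0029 -0.0012]
```

View pics/s3z.png

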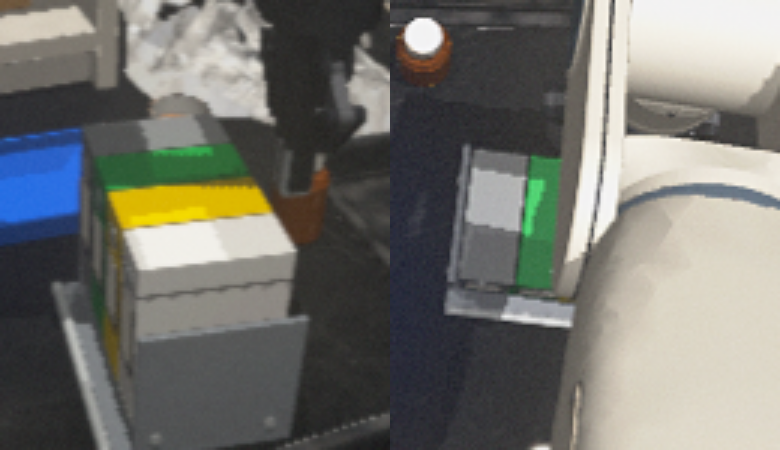

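>>> {"api": "play_rows", "payload": {"steps": [{"fingers":0,"x":-0.006,"y":0.001,"z":0,"wx":0,"wy":0,"wz":0},{"fingers":0,"x":-0.012,"y":0.001,"z":0,"wx":0,"wy":0,"wz":0},{"fingers":0,"x":-0.016,"y":0.001,"z":0,"wx":0,"wy":0,"wz":0},{"fingers":0,"x":-0.02,"y":0.001,"z":0,"wx":0,"wy":0,"wz":0},{"fingers":0,"x":-0.024,"y":0.001,"z":0,"wx":0,"wy":0,"wz":0},{"fingers":0,"x":-0.028,"y":0.001,"z":0,"wx":0,"wy":0,"wz":0},{"fingers":0,"x":-0.032,"y":0.001,"z":0,"wx":0,"wy":0,"wz":0},{"fingers":0,"x":-0.034,"y":0.001,"z":0,"wx":0,"wy":0,"wz":0}]}}

```text
time_s: 3.5
position: [0.6229, -0.0925, 0.1337]
tcp_rot: [180.0, -0.8, -7.5]
wrist_force: [6.5, -0.5, 20.1]
finger_gap: 0.0005
```

```bash
python3 - <<'E'
from h import *
delta(YC+.075*XA+[0,0,.128],rot(-7.5))
f=grab_frame("scene"); g=grab_frame("top")
cv2.imwrite("pics/s4z.png",np.hstack([cv2.resize(f["pixels"][130:280,290:420,::-1],None,fx=3,fy=3),cv2.resize(g["pixels"][110:260,310:440,::-1],None,fx=3,fy=3)]))
E
```

```text
pos [ 0.6229 -0.0925  0.1337] rot [179.98  -0.82  -7.52] t 3.5 F [ 6.46 -0.49 20.13] gap 0.0005
xyz [0.0272 0.0006 0.0061] w [ 0.0003 -0.0143 -0.0003]
```

View pics/s4z.png

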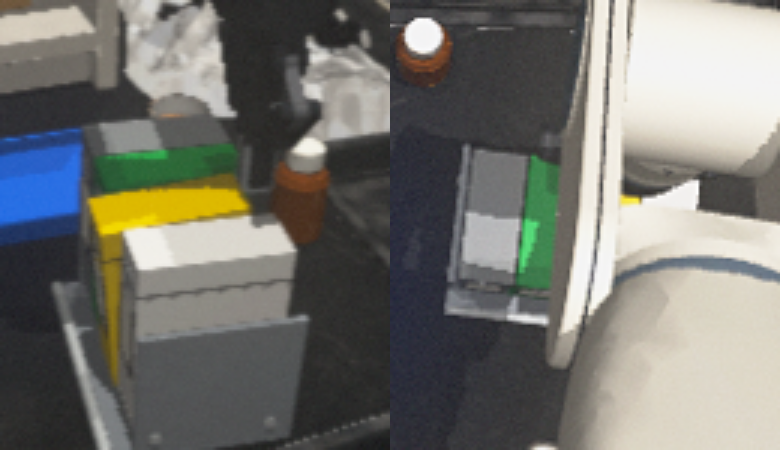

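>>> {"api": "play_rows", "payload": {"steps": [{"fingers":0,"x":0,"y":0,"z":-0.006,"wx":0,"wy":0,"wz":0},{"fingers":0,"x":0,"y":0,"z":-0.014,"wx":0,"wy":0,"wz":0},{"fingers":0,"x":0,"y":0,"z":-0.016,"wx":0,"wy":0,"wz":0},{"fingers":0,"x":0,"y":0,"z":-0.016,"wx":0,"wy":0,"wz":0}]}}

```text
time_s: 4.0
position: [0.6168, -0.0916, 0.1444]
tcp_rot: [-180.0, 0.0, -7.5]
wrist_force: [-0.6, 1.0, 0.2]
finger_gap: -0.0001
```

```bash
python3 - <<'E'
from h import *
delta(YC+.075*XA+[0,0,.128],rot(-7.5))
f=grab_frame("scene"); g=grab_frame("top")
cv2.imwrite("pics/s5z.png",cv2.resize(f["pixels"][130:280,290:420,::-1],None,fx=4,fy=4))
E
```

```text
pos [ 0.6168 -0.0916  0.1444] rot [-1.80e+02  1.00e-02 -7.52e+00] t 4.0 F [-0.59  1.02  0.25] gap -0.0001
xyz [0.0336 0.0007 0.0164] w [-0.      0.0002 -0.0003]
```

View pics/s5z.png

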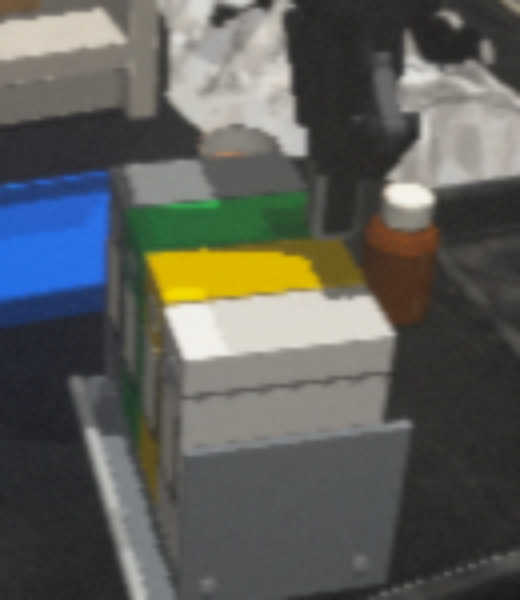

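>>> {"api": "play_rows", "payload": {"steps": [{"fingers":0,"x":-0.003,"y":0,"z":-0.001,"wx":0,"wy":0,"wz":0},{"fingers":0,"x":-0.006,"y":0,"z":-0.002,"wx":0,"wy":0,"wz":0},{"fingers":0,"x":-0.009,"y":0,"z":-0.003,"wx":0,"wy":0,"wz":0},{"fingers":0,"x":-0.012,"y":0,"z":-0.005,"wx":0,"wy":0,"wz":0},{"fingers":0,"x":-0.014,"y":0,"z":-0.006,"wx":0,"wy":0,"wz":0},{"fingers":0,"x":-0.014,"y":0,"z":-0.006,"wx":0,"wy":0,"wz":0}]}}

```text
time_s: 4.7
position: [0.603, -0.0898, 0.1506]
tcp_rot: [180.0, -0.0, -7.5]
wrist_force: [0.5, 1.1, -1.0]
finger_gap: 0.0002
```

```bash
python3 - <<'E'
from h import *
delta(YC+.075*XA+[0,0,.128],rot(-7.5))
f=grab_frame("scene"); g=grab_frame("top")
cv2.imwrite("pics/s6z.png",cv2.resize(f["pixels"][130:280,290:420,::-1],None,fx=4,fy=4))
E
```

```text
pos [ 0.603  -0.0898  0.1506] rot [ 1.80e+02 -2.00e-02 -7.52e+00] t 4.7 F [ 0.54  1.07 -1.01] gap 0.0002
xyz [0.0474 0.0007 0.0226] w [ 0.     -0.0003 -0.0003]
```

View pics/s6z.png

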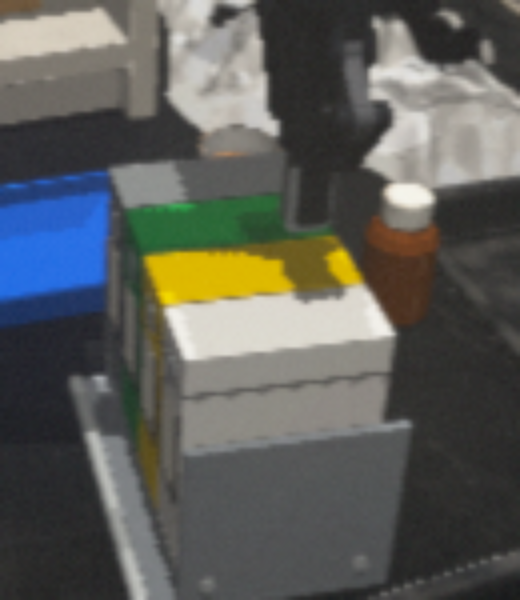

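```bash
python3 - <<'E'
from h import *
f=grab_frame("scene")
def c(p): u=proj(f,p); return ((u-[290,130])*4).round()
print("tcp",c(get_state()["position"]))
for cx in(-.05,.05):
  for cy in(-.021,.021): print(cx,cy,c(YC+cx*XA+cy*YA+[0,0,.158]))
m=cv2.inRange(cv2.cvtColor(f["pixels"],cv2.COLOR_RGB2HSV),(22,150,70),(35,255,255)); m[:,:290]=0
cs=max(cv2.findContours(m,cv2.RETR_EXTERNAL,cv2.CHAIN_APPROX_NONE)[0],key=cv2.contourArea)
print(((cv2.approxPolyDP(cs,2,True)[:,0]-[290,130])*4).tolist())
f0=__import__("pickle").load(open("scene0.pkl","rb"))
m=cv2.inRange(cv2.cvtColor(f0["pixels"],cv2.COLOR_RGB2HSV),(22,150,70),(35,255,255)); m[:,:290]=0
cs=max(cv2.findContours(m,cv2.RETR_EXTERNAL,cv2.CHAIN_APPROX_NONE)[0],key=cv2.contourArea)
print(((cv2.approxPolyDP(cs,2,True)[:,0]-[290,130])*4).tolist())
E
```

```text
tcp [299. 271.]
-0.05 -0.021 [156. 301.]
-0.05 0.021 [137. 252.]
0.05 -0.021 [358. 278.]
0.05 0.021 [330. 232.]
[[360, 280], [332, 236], [144, 256], [160, 304]]
[[360, 280], [336, 236], [144, 256], [160, 304]]
```

```bash
python3 - <<'E'
from h import *
f=grab_frame("scene"); p=get_state()["position"]
for dz in(0,.01,.02,.03):
  print(dz,[((proj(f,p+[0,0,dz]+sx*XA+sy*YA)-[290,130])*4).round().tolist() for sx in(-.011,.011) for sy in (-.0145,.0145)])
save(f,"s7"); cv2.imwrite("pics/s7z.png",cv2.resize(f["pixels"][140:215,330:405,::-1],None,fx=8,fy=8,interpolation=cv2.INTER_CUBIC))
E
```

```text
0 [[286.0, 290.0], [269.0, 257.0], [329.0, 285.0], [311.0, 253.0]]
0.01 [[288.0, 273.0], [271.0, 241.0], [331.0, 268.0], [313.0, 236.0]]
0.02 [[290.0, 256.0], [272.0, 224.0], [333.0, 251.0], [315.0, 220.0]]
0.03 [[291.0, 238.0], [274.0, 207.0], [335.0, 234.0], [316.0, 202.0]]
```

View pics/s7z.png

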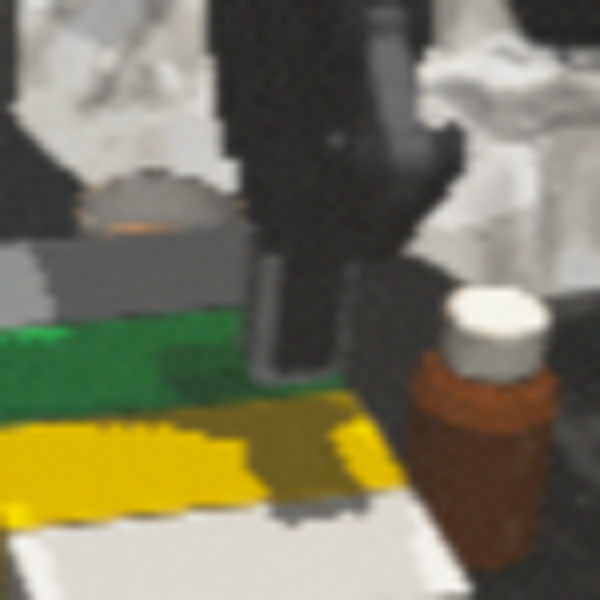

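```bash
python3 - <<'E'
from h import *
f=grab_frame("scene")
for P,o,s in(((.6488,-.0983,.2703),(250,80),3),((.6497,-.0956,.1268),(290,130),3)):
  for dz in(0,.015,.03):
    print(dz,[((proj(f,np.array(P)+[0,0,dz]+sx*XA+sy*YA)-o)*s).round().tolist() for sx in(-.011,.011) for sy in (-.0145,)])
im=cv2.imread("pics/s2.png"); cv2.imwrite("pics/s2q.png",cv2.resize(im[70:140,370:440],None,fx=8,fy=8,interpolation=cv2.INTER_CUBIC))
print([((proj(f,np.array((.6488,-.0983,.2703))+[0,0,0]+sx*XA+sy*YA)-[370,70])*8).round().tolist() for sx in(-.011,.011) for sy in (-.0145,.0145)])
E
```

```text
0 [[426.0, 196.0], [461.0, 193.0]]
0.015 [[430.0, 173.0], [465.0, 170.0]]
0.03 [[433.0, 149.0], [469.0, 146.0]]
0 [[279.0, 239.0], [310.0, 235.0]]
0.015 [[282.0, 220.0], [313.0, 217.0]]
0.03 [[284.0, 202.0], [316.0, 198.0]]
[[177.0, 603.0], [131.0, 547.0], [270.0, 595.0], [222.0, 540.0]]
```

View pics/s2q.png

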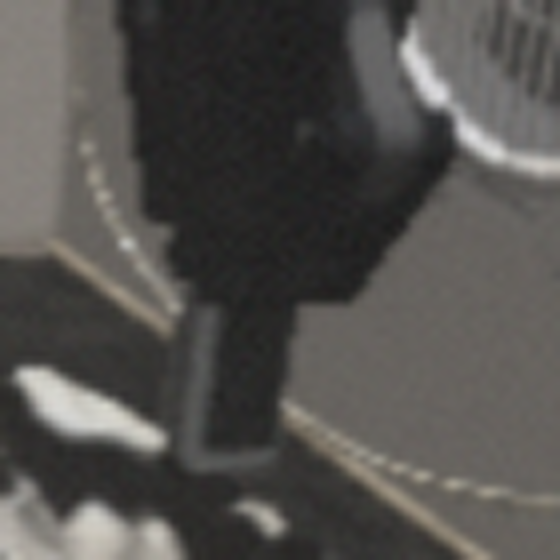

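```bash
python3 - <<'E'
from h import *
f=grab_frame("scene")
def s(P,u,v,sy):
  o,w=ray(f,u,v); P=np.array(P); t=((P-o)@YA+sy)/(w@YA); d=o+t*w-P; return (d@XA*1000).round(1),(d[2]*1000).round(1)
for sy in(-.02,-.0145,-.008,0):
  print(sy,[s((.6488,-.0983,.2703),370+a/8,70+b/8,sy) for a,b in((180,465),(280,452))],[s((.603,-.0898,.1506),330+a/8,140+b/8,sy) for a,b in((250,388),(345,380))])
E
```

```text
-0.02 [(np.float64(-17.2), np.float64(35.6)), (np.float64(5.4), np.float64(36.9))] [(np.float64(-16.0), np.float64(36.4)), (np.float64(7.4), np.float64(35.9))]
-0.0145 [(np.float64(-14.7), np.float64(33.1)), (np.float64(8.1), np.float64(34.3))] [(np.float64(-14.0), np.float64(32.7)), (np.float64(9.6), np.float64(32.1))]
-0.008 [(np.float64(-11.8), np.float64(30.1)), (np.float64(11.2), np.float64(31.3))] [(np.float64(-11.7), np.float64(28.3)), (np.float64(12.2), np.float64(27.7))]
0 [(np.float64(-8.2), np.float64(26.3)), (np.float64(15.1), np.float64(27.6))] [(np.float64(-8.8), np.float64(22.8)), (np.float64(15.5), np.float64(22.3))]
```

>>> {"api": "play_rows", "payload": {"steps": [{"fingers":0,"x":0.03,"y":0,"z":-0.012,"wx":0,"wy":0,"wz":0},{"fingers":0,"x":0.05,"y":0,"z":-0.012,"wx":0,"wy":0,"wz":0},{"fingers":0,"x":0.05,"y":0.0005,"z":-0.0,"wx":0,"wy":0,"wz":0},{"fingers":0,"x":0.05,"y":0.0005,"z":0.02,"wx":0,"wy":0,"wz":0},{"fingers":0,"x":0.05,"y":0.0005,"z":0.038,"wx":0,"wy":0,"wz":0},{"fingers":0,"x":0.05,"y":0.0005,"z":0.038,"wx":0,"wy":0,"wz":0},{"fingers":0,"x":0.05,"y":0.0005,"z":0.038,"wx":0,"wy":0,"wz":0}]}}

```text
time_s: 5.7
position: [0.6516, -0.0967, 0.1116]
tcp_rot: [-180.0, 0.1, -7.5]
wrist_force: [0.9, 0.3, 0.3]
finger_gap: 0.0
```

```bash
python3 - <<'E'
from h import *
delta(YC+.075*XA+[0,0,.112],rot(-7.5))
f=grab_frame("scene"); save(f,"s8"); cv2.imwrite("pics/s8z.png",cv2.resize(f["pixels"][150:225,330:405,::-1],None,fx=8,fy=8,interpolation=cv2.INTER_CUBIC))
E
```

```text
pos [ 0.6516 -0.0967  0.1116] rot [-1.7999e+02  1.2000e-01 -7.5200e+00] t 5.7 F [0.88 0.33 0.27] gap 0.0
xyz [-0.0016  0.0002 -0.0004] w [-0.0001  0.0022 -0.0003]
```

View pics/s8z.png

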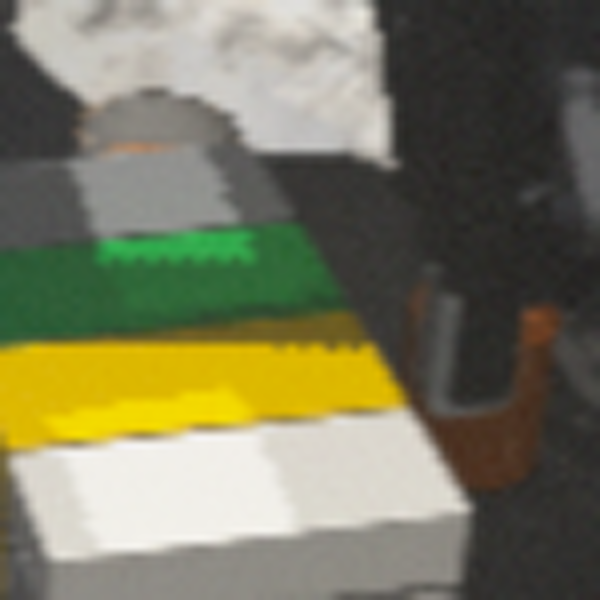

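>>> {"api": "play_rows", "payload": {"steps": [{"fingers":0,"x":-0.01,"y":0,"z":0,"wx":0,"wy":0,"wz":0},{"fingers":0,"x":-0.015,"y":0,"z":0,"wx":0,"wy":0,"wz":0},{"fingers":0,"x":-0.019,"y":0,"z":-0.002,"wx":0,"wy":0,"wz":0},{"fingers":0,"x":-0.023,"y":0,"z":-0.004,"wx":0,"wy":0,"wz":0},{"fingers":0,"x":-0.027,"y":0,"z":-0.006,"wx":0,"wy":0,"wz":0},{"fingers":0,"x":-0.031,"y":0,"z":-0.008,"wx":0,"wy":0,"wz":0},{"fingers":0,"x":-0.035,"y":0,"z":-0.009,"wx":0,"wy":0,"wz":0},{"fingers":0,"x":-0.035,"y":0,"z":-0.009,"wx":0,"wy":0,"wz":0}]}}

```text
time_s: 6.55
position: [0.6175, -0.0922, 0.1216]
tcp_rot: [-180.0, 0.0, -7.5]
wrist_force: [0.3, 0.2, 0.3]
finger_gap: 0.0002
```

```bash
python3 - <<'E'
from h import *
delta(YC+.075*XA+[0,0,.112],rot(-7.5))
f=grab_frame("scene"); save(f,"s9"); cv2.imwrite("pics/s9z.png",cv2.resize(f["pixels"][130:280,290:420,::-1],None,fx=4,fy=4,interpolation=cv2.INTER_CUBIC))
E
```

```text
pos [ 0.6175 -0.0922  0.1216] rot [-1.80e+02  1.00e-02 -7.52e+00] t 6.55 F [0.28 0.21 0.29] gap 0.0002
xyz [0.0327 0.0002 0.0095] w [-0.      0.0001 -0.0003]
```

View pics/s9z.png

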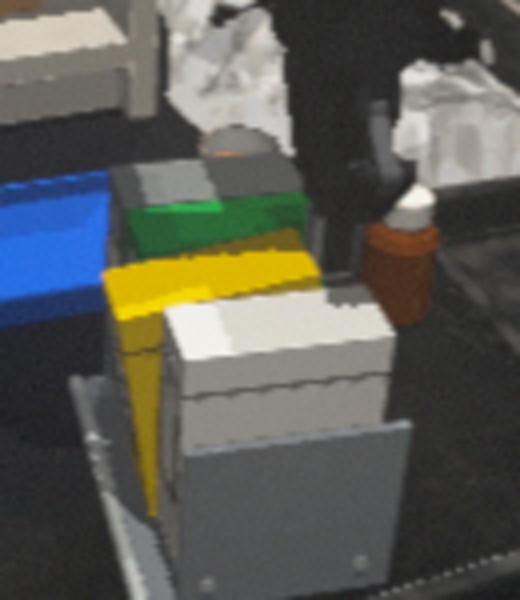

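>>> {"api": "play_rows", "payload": {"steps": [{"fingers":0,"x":-0.004,"y":0,"z":-0.002,"wx":0,"wy":0,"wz":0},{"fingers":0,"x":-0.008,"y":0,"z":-0.003,"wx":0,"wy":0,"wz":0},{"fingers":0,"x":-0.011,"y":0,"z":-0.005,"wx":0,"wy":0,"wz":0},{"fingers":0,"x":-0.014,"y":0,"z":-0.006,"wx":0,"wy":0,"wz":0},{"fingers":0,"x":-0.017,"y":0,"z":-0.006,"wx":0,"wy":0,"wz":0},{"fingers":0,"x":-0.02,"y":0,"z":-0.006,"wx":0,"wy":0,"wz":0},{"fingers":0,"x":-0.02,"y":0,"z":-0.006,"wx":0,"wy":0,"wz":0},{"fingers":0,"x":-0.02,"y":0,"z":-0.006,"wx":0,"wy":0,"wz":0}]}}

```text
time_s: 7.4
position: [0.5981, -0.0896, 0.1273]
tcp_rot: [-180.0, 0.0, -7.5]
wrist_force: [-0.2, 0.5, -0.5]
finger_gap: -0.0
```

```bash
python3 - <<'E'
from h import *
delta(YC+.075*XA+[0,0,.112],rot(-7.5))
f=grab_frame("scene"); save(f,"s10"); cv2.imwrite("pics/s10z.png",cv2.resize(f["pixels"][130:280,290:420,::-1],None,fx=4,fy=4,interpolation=cv2.INTER_CUBIC))
E
```

```text
pos [ 0.5981 -0.0896  0.1273] rot [-180.      0.     -7.52] t 7.4 F [-0.24  0.47 -0.5 ] gap -0.0
xyz [0.0523 0.0002 0.0153] w [-0.      0.     -0.0003]
```

View pics/s10z.png

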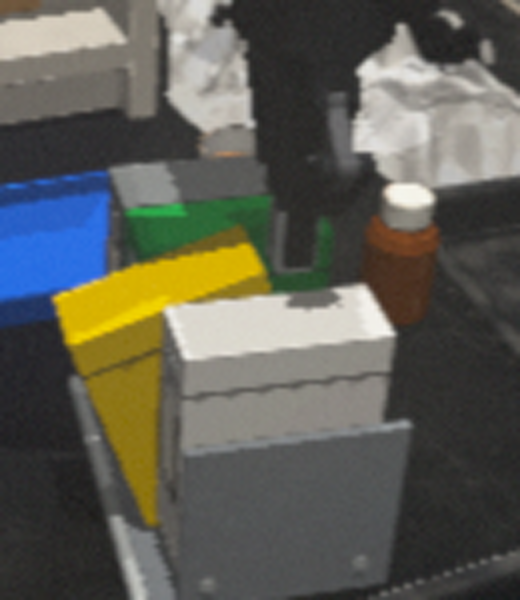

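>>> {"api": "play_rows", "payload": {"steps": [{"fingers":0,"x":0.015,"y":0,"z":-0.02,"wx":0,"wy":0,"wz":0},{"fingers":0,"x":0.02,"y":0,"z":-0.07,"wx":0,"wy":0,"wz":0},{"fingers":1,"x":0.02,"y":0,"z":-0.12,"wx":0,"wy":0,"wz":0},{"fingers":1,"x":-0.03,"y":0,"z":-0.16,"wx":0,"wy":0,"wz":0},{"fingers":1,"x":-0.08,"y":0,"z":-0.18,"wx":0,"wy":-0.1,"wz":0},{"fingers":1,"x":-0.13,"y":0,"z":-0.18,"wx":0,"wy":-0.2,"wz":0},{"fingers":1,"x":-0.18,"y":0,"z":-0.18,"wx":0,"wy":-0.3,"wz":0},{"fingers":1,"x":-0.22,"y":0,"z":-0.18,"wx":0,"wy":-0.4,"wz":0},{"fingers":1,"x":-0.22,"y":0,"z":-0.18,"wx":0,"wy":-0.471,"wz":0},{"fingers":1,"x":-0.22,"y":0,"z":-0.18,"wx":0,"wy":-0.471,"wz":0},{"fingers":1,"x":-0.22,"y":0,"z":-0.18,"wx":0,"wy":-0.471,"wz":0}]}}

```text
time_s: 8.55
position: [0.3809, -0.061, 0.3072]
tcp_rot: [180.0, 26.9, -7.5]
wrist_force: [0.1, -0.9, -0.3]
finger_gap: 0.0857
```

```bash
cat >> h.py <<'E'
def gp(a,h,th=np.radians(27)): # case-local (a from foot, h up) -> world
    return YC+XA*(-.015+a*np.cos(th)-h*np.sin(th))+np.array([0,0,.008+h*np.cos(th)+a*np.sin(th)])
E
python3 - <<'E'
from h import *
delta(gp(-.008,.190),rot(-7.5,27))
f=grab_frame("scene"); save(f,"s11"); g=grab_frame("top"); save(g,"t11")
for a,h in((-.035,.15),(.065,.15)):
  for sy in(-.021,.021):
    P=gp(a,h)+sy*YA; print(a,sy,proj(f,P).round(1),proj(g,P).round(1))
for q,n in((f,"s"),(g,"t")):
  m=cv2.inRange(cv2.cvtColor(q["pixels"],cv2.COLOR_RGB2HSV),(22,150,70),(35,255,255)); m[:,:290]=0; m[:,420:]=0
  cs=max(cv2.findContours(m,cv2.RETR_EXTERNAL,cv2.CHAIN_APPROX_NONE)[0],key=cv2.contourArea); print(n,cv2.approxPolyDP(cs,2,True)[:,0].tolist())
cv2.imwrite("pics/s11z.png",np.hstack([cv2.resize(f["pixels"][60:260,230:430,::-1],None,fx=2,fy=2),cv2.resize(g["pixels"][90:290,250:450,::-1],None,fx=2,fy=2)]))
E
```

```text
pos [ 0.3809 -0.061   0.3072] rot [180.    26.87  -7.52] t 8.55 F [ 0.06 -0.95 -0.32] gap 0.0857
xyz [0.1389 0.0002 0.0793] w [ 0.000e+00  9.403e-01 -3.000e-04]
-0.035 -0.021 [295.8 222.5] [384.1 237.2]
-0.035 0.021 [292.7 209.8] [366.2 235.1]
0.065 -0.021 [342.1 198. ] [391.4 197.8]
0.065 0.021 [336.7 186.2] [372.7 195.6]
s [[338, 187], [295, 210], [299, 224], [327, 262], [329, 207], [347, 203]]
t [[370, 212], [367, 234]]
```

View pics/s11z.png

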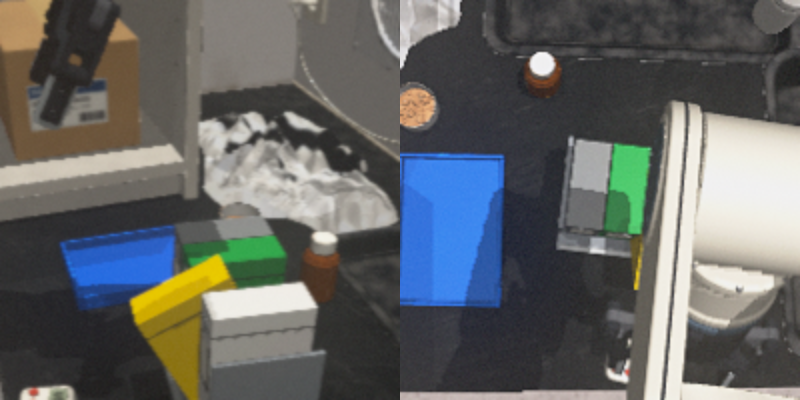

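>>> {"api": "play_rows", "payload": {"steps": [{"fingers":1,"x":0,"y":0,"z":0,"wx":0,"wy":0.15,"wz":0},{"fingers":1,"x":0,"y":0,"z":0,"wx":0,"wy":0.3,"wz":0},{"fingers":1,"x":0,"y":0,"z":0,"wx":0,"wy":0.45,"wz":0},{"fingers":1,"x":0.02,"y":0,"z":0.01,"wx":0,"wy":0.6,"wz":0},{"fingers":1,"x":0.05,"y":0,"z":0.03,"wx":0,"wy":0.75,"wz":0},{"fingers":1,"x":0.09,"y":0,"z":0.05,"wx":0,"wy":0.94,"wz":0},{"fingers":1,"x":0.12,"y":0,"z":0.07,"wx":0,"wy":0.94,"wz":0},{"fingers":1,"x":0.142,"y":0,"z":0.078,"wx":0,"wy":0.94,"wz":0},{"fingers":1,"x":0.142,"y":0,"z":0.078,"wx":0,"wy":0.94,"wz":0},{"fingers":1,"x":0.142,"y":0,"z":0.078,"wx":0,"wy":0.94,"wz":0}]}}

```text
time_s: 9.65
position: [0.4705, -0.0727, 0.1735]
tcp_rot: [-180.0, -26.8, -7.5]
wrist_force: [-0.2, -0.0, 0.3]
finger_gap: 0.0853
```

```bash
python3 - <<'E'
from h import *
delta(gp(-.008,.190)+.003*XA,rot(-7.5,27))
f=grab_frame("scene"); save(f,"s12"); g=grab_frame("top"); save(g,"t12")
cv2.imwrite("pics/s12z.png",np.hstack([cv2.resize(f["pixels"][110:260,230:380,::-1],None,fx=4,fy=4),cv2.resize(g["pixels"][140:290,350:400,::-1],None,fx=4,fy=4)]))
E
```

```text
pos [ 0.4705 -0.0727  0.1735] rot [-179.99  -26.8    -7.51] t 9.65 F [-0.22 -0.05  0.27] gap 0.0853
xyz [0.0007 0.0003 0.0002] w [-0.0001  0.0035 -0.0002]
```

View pics/s12z.png

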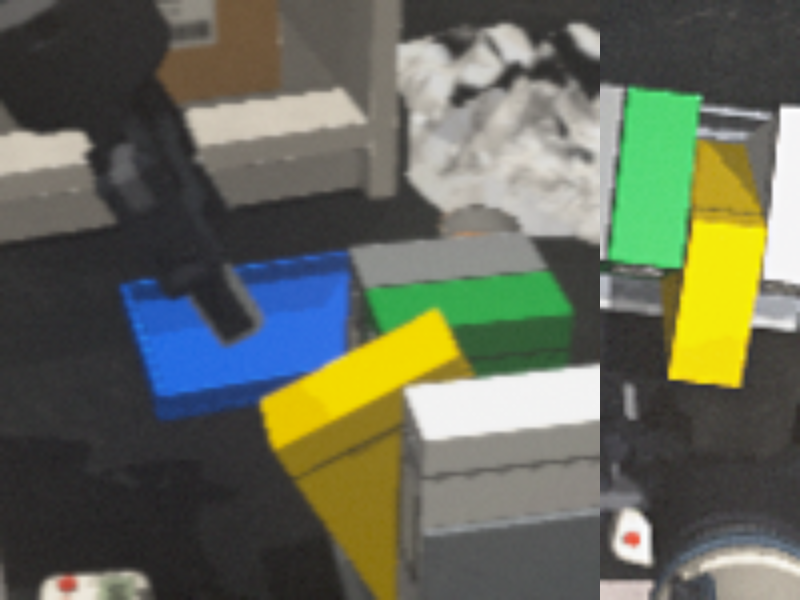

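```bash
python3 - <<'E'
from h import *
s=get_state(); P=s["position"]; R=Ro.from_euler('xyz',s["tcp_rot"],degrees=True); f=grab_frame("scene"); g=grab_frame("top")
for d in(.043,.050,.057):
  for u,v in((225,340),(260,325)):
    o,w=ray(f,230+u/4,110+v/4); yt=R.apply([0,1,0]); t=((P+yt*d-o)@yt)/(w@yt); print(d,(R.inv().apply(o+t*w-P)*1000).round(1))
for k in(-.05,0,.05): print("top",((proj(g,P+R.apply([0,k,-.03]))-[350,140])*4+[600,0]).round())
cv2.imwrite("pics/t12z.png",cv2.resize(g["pixels"][180:300,320:420,::-1],None,fx=6,fy=6))
cs=max(cv2.findContours(cv2.inRange(cv2.cvtColor(g["pixels"],cv2.COLOR_RGB2HSV)[:, 300:420],(22,150,60),(35,255,255)),cv2.RETR_EXTERNAL,cv2.CHAIN_APPROX_NONE)[0],key=cv2.contourArea); ap=cv2.approxPolyDP(cs,2,True)[:,0]+[300,0]; print(ap.tolist())
for a,h in((-.035,.15),(.065,.15)):
  for sy in(-.021,.021): print(a,sy,proj(g,gp(a,h)+sy*YA).round(1))
E
```

```text
0.043 [ -9.9  43.  -39.7]
0.043 [  6.5  43.  -38. ]
0.05 [ -8.4  50.  -44.3]
0.05 [  7.8  50.  -42.5]
0.057 [ -6.9  57.  -48.8]
0.057 [  9.   57.  -47.1]
top [624. 385.]
top [716. 396.]
top [809. 407.]
[[374, 175], [370, 215], [367, 217], [366, 210], [367, 234], [384, 236], [391, 196], [385, 176]]
-0.035 -0.021 [384.1 237.2]
-0.035 0.021 [366.2 235.1]
0.065 -0.021 [391.4 197.8]
0.065 0.021 [372.7 195.6]
```

View pics/t12z.png

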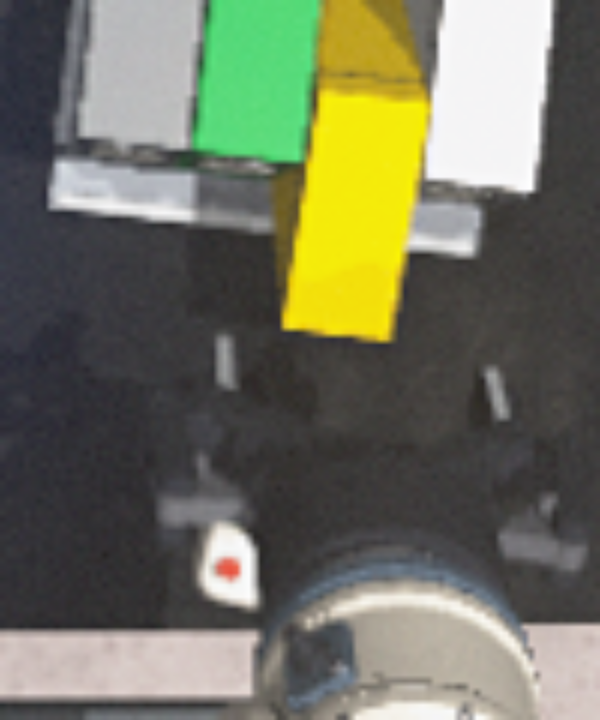

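>>> {"api": "play_rows", "payload": {"steps": [{"fingers":1,"x":0,"y":0,"z":0.03,"wx":0,"wy":0,"wz":0},{"fingers":1,"x":0,"y":0,"z":0.06,"wx":0,"wy":0,"wz":0},{"fingers":1,"x":0,"y":0,"z":0.08,"wx":0,"wy":0,"wz":0},{"fingers":1,"x":0,"y":0,"z":0.095,"wx":0,"wy":0,"wz":0},{"fingers":1,"x":0,"y":0,"z":0.105,"wx":0,"wy":0,"wz":0},{"fingers":1,"x":0,"y":0,"z":0.105,"wx":0,"wy":0,"wz":0}]}}

```text
time_s: 10.45
position: [0.522, -0.0817, 0.092]
tcp_rot: [-179.6, -25.9, -7.5]
wrist_force: [-0.2, 0.2, -0.1]
finger_gap: 0.0855
```

```bash
python3 - <<'E'
from h import *
delta(gp(-.008,.085)+.003*XA,rot(-7.5,27))
f=grab_frame("scene"); g=grab_frame("top")
cv2.imwrite("pics/s13z.png",np.hstack([cv2.resize(f["pixels"][130:260,260:380,::-1],None,fx=4,fy=4),cv2.resize(g["pixels"][160:290,340:420,::-1],None,fx=4,fy=4)]))
E
```

```text
pos [ 0.522  -0.0817  0.092 ] rot [-179.61  -25.92   -7.53] t 10.45 F [-0.18  0.17 -0.06] gap 0.0855
xyz [-0.0088 -0.0018  0.009 ] w [-0.0066  0.0189 -0.0005]
```

View pics/s13z.png

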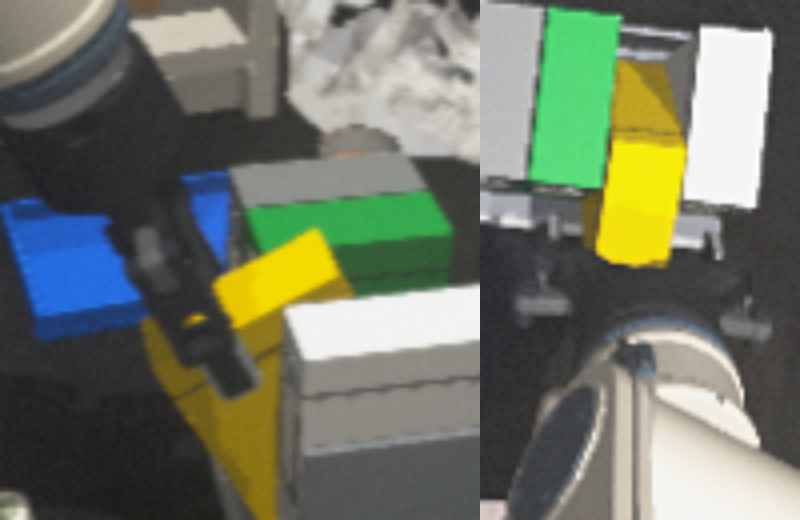

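```bash
python3 - <<'E'
from h import *
s=get_state(); print(s["joints"].round(1),s["joint_vel"].round(1)); delta(gp(-.008,.085)+.003*XA,rot(-7.5,27))
P=s["position"]; R=Ro.from_euler('xyz',s["tcp_rot"],degrees=True)
tip=P-R.apply([0,0,.036]); d=tip-YC; x=d@XA+.015-.003; z=d[2]-.008; t=np.radians(27); print("tip a,h",x*np.cos(t)+z*np.sin(t), -x*np.sin(t)+z*np.cos(t), "rackx",d@XA)
E
```

```text
[-11.5  20.3 128.   19.9   6.2  66.7] [ 0.1 -0.4  0.6  0.  -0.1  0. ]
pos [ 0.521  -0.0814  0.0922] rot [-179.62  -25.89   -7.52] t 10.55 F [-0.46  0.21  0.33] gap 0.0855
xyz [-0.0078 -0.0016  0.0096] w [-0.0066  0.0194 -0.0003]
tip a,h 0.0007086796192161682 0.13045418505451953 rackx -0.07059352250173569
```

```bash
python3 - <<'E'
from h import *
Rt=rot(-7.5,20); tip=gp(-.004,.118)+.003*XA; T=tip+Rt.apply([0,0,.036])
print(T, ((tip-YC)@XA)); delta(T,Rt)
E
```

```text
[ 0.51926394 -0.07948322  0.07749387] -0.06913490506601994
pos [ 0.521  -0.0814  0.0922] rot [-179.62  -25.89   -7.52] t 10.55 F [-0.46  0.21  0.33] gap 0.0855
xyz [-0.0082 -0.0016  0.0124] w [-6.600e-03 -1.028e-01  1.000e-04]
```

>>> {"api": "play_rows", "payload": {"steps": [{"fingers":1,"x":0,"y":0,"z":0,"wx":0,"wy":-0.05,"wz":0},{"fingers":1,"x":0,"y":0,"z":0,"wx":0,"wy":-0.1,"wz":0},{"fingers":1,"x":0,"y":0,"z":0,"wx":0,"wy":-0.1,"wz":0},{"fingers":1,"x":0,"y":0,"z":0,"wx":0,"wy":-0.1,"wz":0}]}}

```text
time_s: 10.95
position: [0.5207, -0.0813, 0.0919]
tcp_rot: [-179.6, -20.2, -7.5]
wrist_force: [-0.5, 0.3, -0.4]
finger_gap: 0.0852
```

```bash
python3 - <<'E'
from h import *
Rt=rot(-7.5,20); tip=gp(-.004,.118)+.003*XA; T=tip+Rt.apply([0,0,.036])
print(get_state()["joints"].round(1));delta(T,Rt)
E
```

```text
[-11.2  20.4 124.2   6.3  15.3  80.4]
pos [ 0.5207 -0.0813  0.0919] rot [-179.63  -20.2    -7.46] t 10.95 F [-0.53  0.29 -0.41] gap 0.0852
xyz [-0.0066 -0.0015  0.013 ] w [-0.0067 -0.0036  0.0007]
```

>>> {"api": "play_rows", "payload": {"steps": [{"fingers":1,"x":-0.0065,"y":-0.0015,"z":0.004,"wx":-0.0067,"wy":0,"wz":0},{"fingers":1,"x":-0.0065,"y":-0.0015,"z":0.009,"wx":-0.0067,"wy":0,"wz":0},{"fingers":1,"x":-0.0065,"y":-0.0015,"z":0.013,"wx":-0.0067,"wy":0,"wz":0},{"fingers":1,"x":-0.0065,"y":-0.0015,"z":0.013,"wx":-0.0067,"wy":0,"wz":0},{"fingers":1,"x":-0.0065,"y":-0.0015,"z":0.013,"wx":-0.0067,"wy":0,"wz":0}]}}

```text
time_s: 11.45
position: [0.5193, -0.0796, 0.0766]
tcp_rot: [180.0, -20.1, -7.5]
wrist_force: [0.1, 0.1, 0.6]
finger_gap: 0.0854
```

```bash
python3 - <<'E'
from h import *
Rt=rot(-7.5,20); tip=gp(-.004,.118)+.003*XA; T=tip+Rt.apply([0,0,.036])
print(get_state()["joints"].round(1));delta(T,Rt)
f=grab_frame("scene"); g=grab_frame("top")
cv2.imwrite("pics/s14z.png",np.hstack([cv2.resize(f["pixels"][130:260,260:380,::-1],None,fx=4,fy=4),cv2.resize(g["pixels"][160:290,340:420,::-1],None,fx=4,fy=4)]))
E
```

```text
[-10.7  22.3 124.7   4.9  13.   82.2]
pos [ 0.5193 -0.0796  0.0766] rot [179.99 -20.07  -7.48] t 11.45 F [0.11 0.07 0.61] gap 0.0854
xyz [ 0.0002 -0.0002 -0.0008] w [ 0.0001 -0.0012  0.0003]
```

View pics/s14z.png

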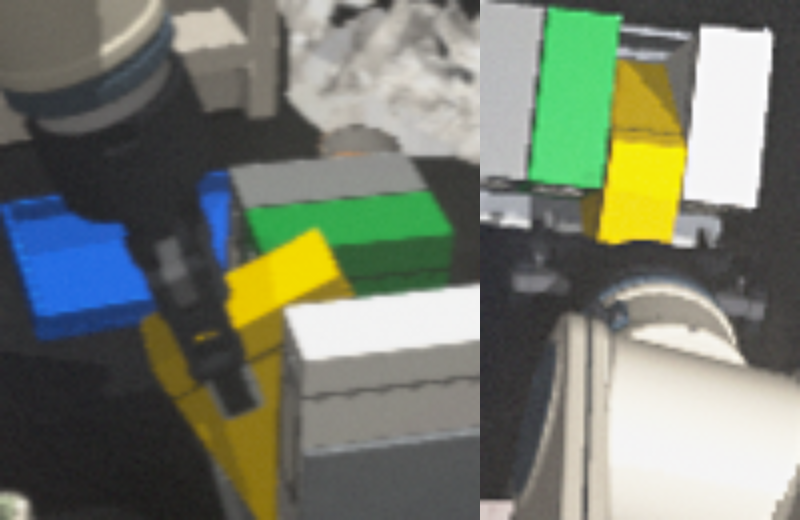

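>>> {"api": "play_rows", "payload": {"newtons": 60, "steps": [{"fingers":0,"x":0,"y":0,"z":0,"wx":0,"wy":0,"wz":0},{"fingers":0,"x":0,"y":0,"z":0,"wx":0,"wy":0,"wz":0},{"fingers":0,"x":0,"y":0,"z":0,"wx":0,"wy":0,"wz":0},{"fingers":0,"x":0,"y":0,"z":0,"wx":0,"wy":0,"wz":0},{"fingers":0,"x":0,"y":0,"z":0,"wx":0,"wy":0,"wz":0},{"fingers":0,"x":0,"y":0,"z":0,"wx":0,"wy":0,"wz":0},{"fingers":0,"x":0,"y":0,"z":0,"wx":0,"wy":0,"wz":0}]}}

```text
time_s: 12.25
position: [0.5194, -0.0799, 0.0771]
tcp_rot: [180.0, -20.1, -7.5]
wrist_force: [-2.4, -3.9, 5.3]
finger_gap: 0.0413
```

```bash
python3 - <<'E'
from h import *
s=get_state();print(s["joints"].round(1),s["finger_gap"])
R=Ro.from_euler('xyz',s["tcp_rot"],degrees=True)
ax=-XA*np.sin(np.radians(27))+np.array([0,0,np.cos(np.radians(27))])
print("tool dir of case axis",R.inv().apply(ax).round(3)); delta(s["position"]+ax*.2,rot(-7.5,20))
f=grab_frame("scene")
cv2.imwrite("pics/s15z.png",cv2.resize(f["pixels"][130:260,260:380,::-1],None,fx=4,fy=4))
E
```

```text
[-10.7  22.2 124.7   4.8  13.   82.3] 0.04129652760976206
tool dir of case axis [-0.12   0.    -0.993]
pos [ 0.5194 -0.0799  0.0771] rot [179.97 -20.12  -7.49] t 12.25 F [-2.44 -3.85  5.33] gap 0.0413
xyz [-2.400e-02  1.000e-04 -1.986e-01] w [ 0.0004 -0.0021  0.0002]
```

View pics/s15z.png

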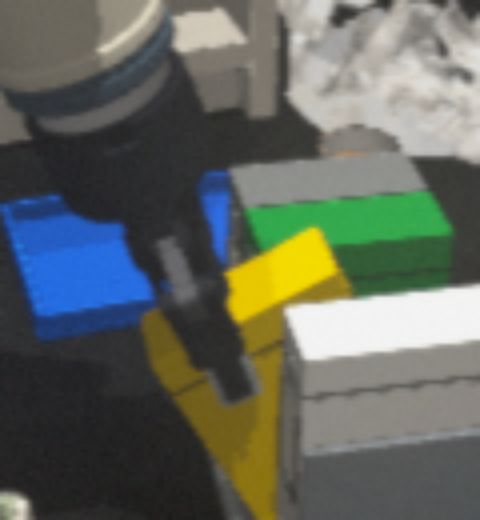

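>>> {"api": "play_rows", "payload": {"steps": [{"fingers":0,"x":-0.001,"y":0,"z":-0.01,"wx":0,"wy":0,"wz":0},{"fingers":0,"x":-0.003,"y":0,"z":-0.025,"wx":0,"wy":0,"wz":0},{"fingers":0,"x":-0.005,"y":0,"z":-0.04,"wx":0,"wy":0,"wz":0},{"fingers":0,"x":-0.007,"y":0,"z":-0.06,"wx":0,"wy":0,"wz":0},{"fingers":0,"x":-0.007,"y":0,"z":-0.06,"wx":0,"wy":0,"wz":0},{"fingers":0,"x":-0.007,"y":0,"z":-0.06,"wx":0,"wy":0,"wz":0}]}}

```text
time_s: 12.9
position: [0.4921, -0.0759, 0.1308]
tcp_rot: [180.0, -20.1, -7.5]
wrist_force: [-0.7, 0.1, -3.9]
finger_gap: 0.0411
```

```bash
python3 - <<'E'
from h import *
s=get_state();print(s["joints"].round(1)); delta(s["position"],rot(-7.5,20))
f=grab_frame("scene"); g=grab_frame("top")
cv2.imwrite("pics/s16z.png",np.hstack([cv2.resize(f["pixels"][100:260,240:380,::-1],None,fx=3,fy=3),cv2.resize(g["pixels"][130:290,320:420,::-1],None,fx=3,fy=3)]))
E
```

```text
[-10.9  13.6 126.3   3.4  20.1  83.6]
pos [ 0.4921 -0.0759  0.1308] rot [179.98 -20.09  -7.46] t 12.9 F [-0.71  0.09 -3.94] gap 0.0411
xyz [0. 0. 0.] w [ 0.0001 -0.0017  0.0007]
```

View pics/s16z.png

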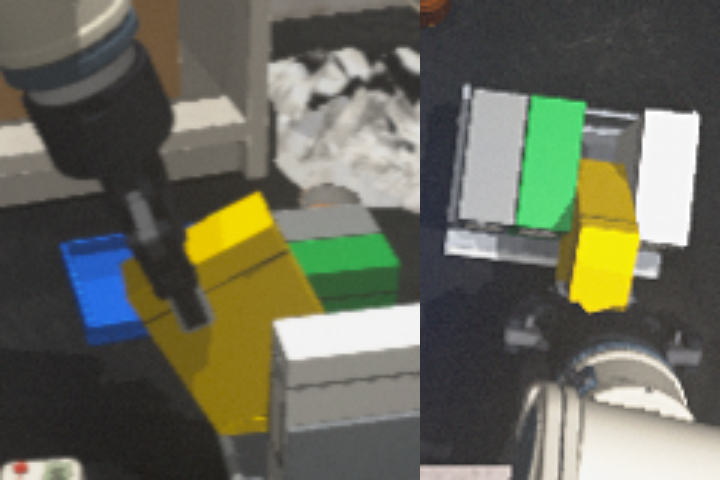

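>>> {"api": "play_rows", "payload": {"steps": [{"fingers":0,"x":-0.002,"y":0,"z":-0.02,"wx":0,"wy":0,"wz":0},{"fingers":0,"x":-0.005,"y":0,"z":-0.04,"wx":0,"wy":0,"wz":0},{"fingers":0,"x":-0.007,"y":0,"z":-0.06,"wx":0,"wy":0,"wz":0},{"fingers":0,"x":0.001,"y":0,"z":-0.083,"wx":0,"wy":0,"wz":0},{"fingers":0,"x":0.009,"y":0,"z":-0.106,"wx":0,"wy":0,"wz":0},{"fingers":0,"x":0.017,"y":0,"z":-0.13,"wx":0,"wy":0,"wz":0},{"fingers":0,"x":0.025,"y":0,"z":-0.154,"wx":0,"wy":0,"wz":0},{"fingers":0,"x":0.025,"y":0,"z":-0.154,"wx":0,"wy":0,"wz":0},{"fingers":0,"x":0.025,"y":0,"z":-0.154,"wx":0,"wy":0,"wz":0}]}}

```text
time_s: 13.9
position: [0.4629, -0.0721, 0.2829]
tcp_rot: [180.0, -20.0, -7.5]
wrist_force: [-0.4, -0.8, -4.1]
finger_gap: 0.0416
```

```bash
python3 - <<'E'
from h import *
s=get_state();print(s["joints"].round(1)); delta(s["position"],rot(-7.5,20))
f=grab_frame("scene"); g=grab_frame("top"); save(f,"s17");save(g,"t17")
cv2.imwrite("pics/s17z.png",np.hstack([cv2.resize(f["pixels"][50:250,200:380,::-1],None,fx=2.5,fy=2.5),cv2.resize(g["pixels"][110:310,300:420,::-1],None,fx=2.5,fy=2.5)]))
E
```

```text
[-11.2  -4.6 120.7   1.8  44.   85.2]
pos [ 0.4629 -0.0721  0.2829] rot [179.99 -20.02  -7.47] t 13.9 F [-0.35 -0.76 -4.08] gap 0.0416
xyz [0. 0. 0.] w [ 0.     -0.0003  0.0005]
```

View pics/s17z.png

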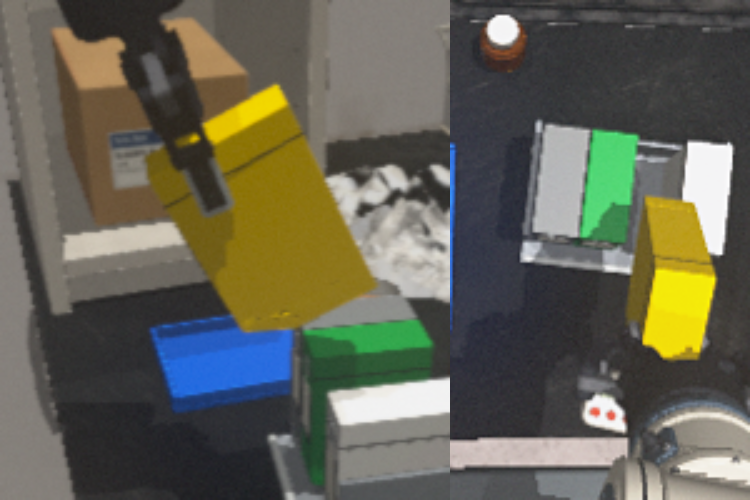

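```bash
cat >> h.py <<'E'
E
cat > place.py <<'E'
from h import *
def case_in_tool():
    T0=np.array([.5194,-.0799,.0771]); R0=Ro.from_euler('xyz',[179.97,-20.12,-7.49],degrees=True)
    Rc=Ro.from_euler('z',-7.5,degrees=True)*Ro.from_euler('y',-27.2,degrees=True)
    c=gp(.015,.075,np.radians(27.2))+.003*XA
    return R0.inv().apply(c-T0), R0.inv()*Rc
def tool_for(C,yaw):
    p,q=case_in_tool(); Rt=Ro.from_euler('z',yaw,degrees=True)*q.inv(); return np.array(C)-Rt.apply(p),Rt
def case_now():
    s=get_state(); R=Ro.from_euler('xyz',s["tcp_rot"],degrees=True); p,q=case_in_tool(); return s["position"]+R.apply(p),R*q
if __name__=="__main__":
    print(case_in_tool()[0]); c,q=case_now(); print("case now",c.round(3),q.as_euler('ZYX',degrees=True).round(1))
    f=grab_frame("scene")
    for sx in(-.05,.05):
        for sy in(-.021,.021): print(sx,sy,proj(f,c+q.apply([sx,sy,.075])).round(1))
    s=get_state()
    T,R=tool_for((c[0]-.0,c[1],.30),-7.5); print("up in place:");delta(T,R)
    T,R=tool_for((.5476,.170,.30),-2); print(T,R.as_euler('xyz',degrees=True));delta(T,R)
E
python3 place.py
```

```text
[ 0.02378115 -0.0003934   0.00395914]
case now [ 0.486 -0.075  0.286] [ -7.5 -26.9   0. ]
-0.05 -0.021 [257.8 124. ]
-0.05 0.021 [256.1 114.1]
0.05 -0.021 [313.6  92.2]
0.05 0.021 [308.7  83.9]
up in place:
pos [ 0.4621 -0.0719  0.2818] rot [180.   -19.86  -7.48] t 14.05 F [-0.14  0.67 -2.97] gap 0.0414
xyz [ 0.009  -0.     -0.0234] w [-4.000e-04 -4.702e-01  1.000e-04]
[0.52448853 0.17041137 0.30686027] [179.9746061    7.07999962  -1.99053811]
pos [ 0.4621 -0.0719  0.2818] rot [180.   -19.86  -7.48] t 14.05 F [-0.14  0.67 -2.97] gap 0.0414
xyz [ 0.0371 -0.2484 -0.0133] w [ 0.0104 -0.4698 -0.0962]
```

>>> {"api": "play_rows", "payload": {"steps": [{"fingers":0,"x":0.005,"y":0,"z":-0.012,"wx":0,"wy":-0.1,"wz":0},{"fingers":0,"x":0.009,"y":-0.01,"z":-0.02,"wx":0,"wy":-0.2,"wz":0},{"fingers":0,"x":0.012,"y":-0.04,"z":-0.022,"wx":0.002,"wy":-0.3,"wz":-0.02},{"fingers":0,"x":0.017,"y":-0.075,"z":-0.02,"wx":0.005,"wy":-0.4,"wz":-0.05},{"fingers":0,"x":0.022,"y":-0.11,"z":-0.018,"wx":0.01,"wy":-0.47,"wz":-0.096},{"fingers":0,"x":0.027,"y":-0.15,"z":-0.016,"wx":0.01,"wy":-0.47,"wz":-0.096},{"fingers":0,"x":0.031,"y":-0.19,"z":-0.015,"wx":0.01,"wy":-0.47,"wz":-0.096},{"fingers":0,"x":0.035,"y":-0.22,"z":-0.013,"wx":0.01,"wy":-0.47,"wz":-0.096},{"fingers":0,"x":0.037,"y":-0.24,"z":-0.013,"wx":0.01,"wy":-0.47,"wz":-0.096},{"fingers":0,"x":0.037,"y":-0.248,"z":-0.013,"wx":0.01,"wy":-0.47,"wz":-0.096},{"fingers":0,"x":0.037,"y":-0.248,"z":-0.013,"wx":0.01,"wy":-0.47,"wz":-0.096},{"fingers":0,"x":0.037,"y":-0.248,"z":-0.013,"wx":0.01,"wy":-0.47,"wz":-0.096}]}}

```text
time_s: 15.25
position: [0.5251, 0.1689, 0.308]
tcp_rot: [179.9, 6.9, -2.0]
wrist_force: [1.3, -0.7, -3.8]
finger_gap: 0.0417
```

```bash
python3 - <<'E'
from place import *
T,R=tool_for((.5476,.170,.085),-2); delta(T,R); c,q=case_now(); print(c.round(3),q.as_euler('ZYX',degrees=True).round(1))
f=grab_frame("scene"); g=grab_frame("top"); save(f,"s18");save(g,"t18")
for z in(.075,-.075):
  for sx in(-.05,.05): print(z,sx,[proj(f,c+q.apply([sx,sy,z])).round(1).tolist() for sy in(-.021,.021)])
cv2.imwrite("pics/s18z.png",np.hstack([cv2.resize(f["pixels"][30:230,200:380,::-1],None,fx=3,fy=3),cv2.resize(g["pixels"][130:330,230:310,::-1],None,fx=3,fy=3)]))
E
```

```text
pos [0.5251 0.1689 0.308 ] rot [179.87   6.94  -2.03] t 15.25 F [ 1.3  -0.71 -3.77] gap 0.0417
xyz [ 0.0254 -0.0019  0.2146] w [ 0.0017 -0.0024 -0.0006]
[0.548 0.169 0.301] [-2.  -0.1 -0.1]
0.075 -0.05 [[277.8, 54.7], [273.8, 50.2]]
0.075 0.05 [[323.8, 51.6], [318.1, 47.3]]
-0.075 -0.05 [[281.4, 122.9], [277.6, 116.2]]
-0.075 0.05 [[322.9, 118.2], [317.7, 111.9]]
```

View pics/s18z.png

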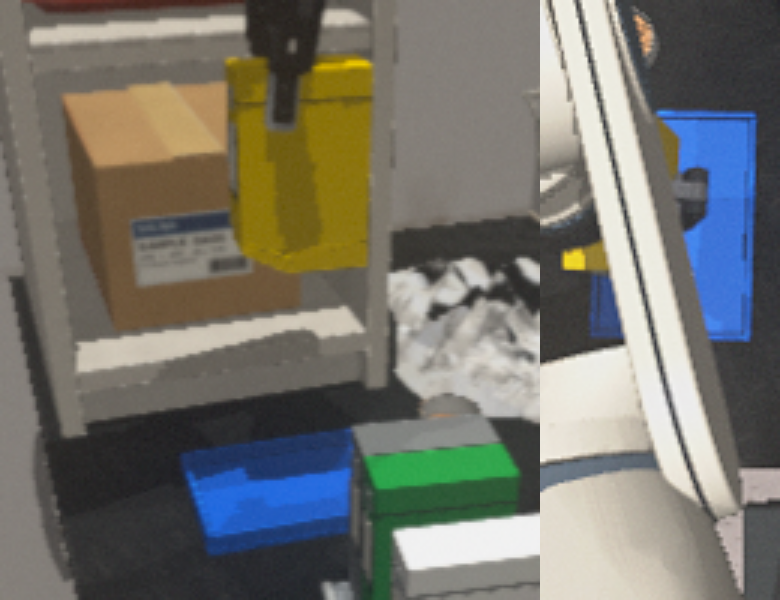

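>>> {"api": "play_rows", "payload": {"steps": [{"fingers":0,"x":0.004,"y":-0.002,"z":0.03,"wx":0.002,"wy":-0.002,"wz":0},{"fingers":0,"x":0.008,"y":-0.002,"z":0.065,"wx":0.002,"wy":-0.002,"wz":0},{"fingers":0,"x":0.012,"y":-0.002,"z":0.1,"wx":0.002,"wy":-0.002,"wz":0},{"fingers":0,"x":0.016,"y":-0.002,"z":0.135,"wx":0.002,"wy":-0.002,"wz":0},{"fingers":0,"x":0.02,"y":-0.002,"z":0.165,"wx":0.002,"wy":-0.002,"wz":0},{"fingers":0,"x":0.023,"y":-0.002,"z":0.19,"wx":0.002,"wy":-0.002,"wz":0},{"fingers":0,"x":0.025,"y":-0.002,"z":0.205,"wx":0.002,"wy":-0.002,"wz":0},{"fingers":0,"x":0.025,"y":-0.002,"z":0.205,"wx":0.002,"wy":-0.002,"wz":0},{"fingers":0,"x":0.025,"y":-0.002,"z":0.205,"wx":0.002,"wy":-0.002,"wz":0}]}}

```text
time_s: 16.25
position: [0.5265, 0.1713, 0.1031]
tcp_rot: [-179.9, 6.9, -2.0]
wrist_force: [-0.1, -0.8, -2.7]
finger_gap: 0.0417
```

```bash
python3 - <<'E'
from place import *
T,R=tool_for((.5476,.170,.080),-2); delta(T,R); c,q=case_now(); print(c.round(4),q.as_euler('ZYX',degrees=True).round(1))
f=grab_frame("scene"); g=grab_frame("top"); save(f,"s19");save(g,"t19")
for z in(.075,-.075):
  for sx in(-.05,.05): print(z,sx,[((proj(f,c+q.apply([sx,sy,z]))-[240,80])*4).round(0).tolist() for sy in(-.021,.021)])
cv2.imwrite("pics/s19z.png",np.hstack([cv2.resize(f["pixels"][80:230,240:360,::-1],None,fx=4,fy=4),cv2.resize(g["pixels"][130:280,230:310,::-1],None,fx=4,fy=4)]))
E
```

```text
pos [0.5265 0.1713 0.1031] rot [-179.95    6.94   -2.04] t 16.25 F [-0.09 -0.76 -2.65] gap 0.0417
xyz [-0.      0.0009  0.0163] w [-0.0015 -0.0025 -0.0009]
[0.5497 0.1708 0.0963] [-2.1 -0.1  0.1]
0.075 -0.05 [[171.0, 257.0], [156.0, 228.0]]
0.075 0.05 [[330.0, 236.0], [310.0, 209.0]]
-0.075 -0.05 [[181.0, 464.0], [168.0, 431.0]]
-0.075 0.05 [[327.0, 441.0], [309.0, 409.0]]
```

View pics/s19z.png

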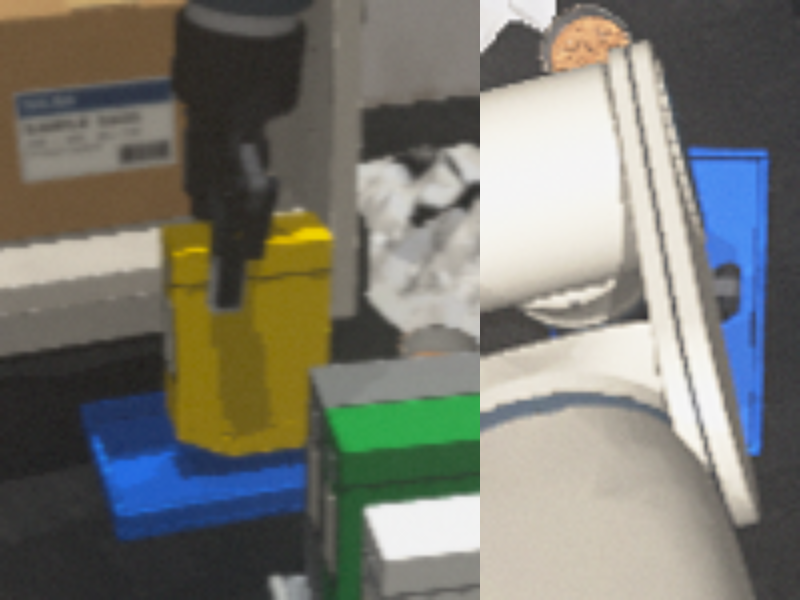

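>>> {"api": "play_rows", "payload": {"steps": [{"fingers":0,"x":0.001,"y":0,"z":0.006,"wx":0,"wy":-0.002,"wz":0},{"fingers":0,"x":0.0015,"y":0,"z":0.01,"wx":0,"wy":-0.002,"wz":0},{"fingers":0,"x":0.0015,"y":0,"z":0.013,"wx":0,"wy":-0.002,"wz":0},{"fingers":0,"x":0.0015,"y":0,"z":0.0145,"wx":0,"wy":-0.002,"wz":0},{"fingers":0,"x":0.0015,"y":0,"z":0.0145,"wx":0,"wy":-0.002,"wz":0}]}}

```text
time_s: 16.85
position: [0.5254, 0.1715, 0.088]
tcp_rot: [-180.0, 7.1, -2.0]
wrist_force: [-1.2, -1.1, 1.2]
finger_gap: 0.0415
```

```bash
python3 - <<'E'
from place import *
T,R=tool_for((.5476,.170,.080),-2); delta(T,R); print(get_state()["torque"].round(2))
E
```

```text
pos [0.5254 0.1715 0.088 ] rot [-179.97    7.12   -2.01] t 16.85 F [-1.15 -1.07  1.22] gap 0.0415
xyz [-0.0007  0.0011  0.0013] w [-0.001   0.0008 -0.0003]
[-0.1   0.28  0.01]
```

>>> {"api": "play_rows", "payload": {"steps": [{"fingers":0,"x":0,"y":0,"z":0.001,"wx":0,"wy":0,"wz":0},{"fingers":0,"x":0,"y":0,"z":0.0015,"wx":0,"wy":0,"wz":0},{"fingers":0,"x":0,"y":0,"z":0.0015,"wx":0,"wy":0,"wz":0}]}}

```text
time_s: 17.15
position: [0.5251, 0.1715, 0.0877]
tcp_rot: [-180.0, 7.1, -2.0]
wrist_force: [-7.1, -2.3, 13.1]
finger_gap: 0.0412
```

```bash
python3 - <<'E'
from place import *
T,R=tool_for((.5476,.170,.080),-2); delta(T,R); print(get_state()["torque"].round(2))
f=grab_frame("scene")
cv2.imwrite("pics/s20z.png",cv2.resize(f["pixels"][100:250,240:360,::-1],None,fx=5,fy=5)[:600])
E
```

```text
pos [0.5251 0.1715 0.0877] rot [-179.97    7.13   -2.  ] t 17.15 F [-7.12 -2.27 13.11] gap 0.0412
xyz [-0.0005  0.0011  0.0009] w [-0.001   0.0008 -0.0002]
[-0.33  0.97 -0.03]
```

View pics/s20z.png

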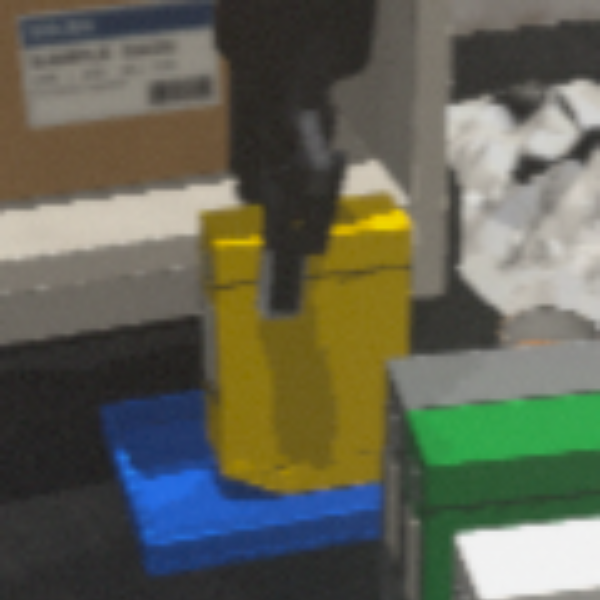

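>>> {"api": "play_rows", "payload": {"steps": [{"fingers":0,"x":0,"y":0,"z":-0.001,"wx":0,"wy":0,"wz":0},{"fingers":0.6,"x":0,"y":0,"z":-0.001,"wx":0,"wy":0,"wz":0},{"fingers":0.7,"x":0,"y":0,"z":-0.001,"wx":0,"wy":0,"wz":0},{"fingers":1,"x":0,"y":0,"z":-0.001,"wx":0,"wy":0,"wz":0},{"fingers":1,"x":0,"y":0,"z":-0.001,"wx":0,"wy":0,"wz":0},{"fingers":1,"x":0,"y":0,"z":-0.001,"wx":0,"wy":0,"wz":0},{"fingers":1,"x":0,"y":0,"z":-0.001,"wx":0,"wy":0,"wz":0}]}}

```text
time_s: 17.9
position: [0.5255, 0.1715, 0.0871]
tcp_rot: [-180.0, 7.1, -2.0]
wrist_force: [-0.7, -0.5, -0.3]
finger_gap: 0.0856
```

```bash
python3 - <<'E'
from place import *
T,R=tool_for((.5476,.170,.080),-2); delta(T,R)
f=grab_frame("scene");g=grab_frame("top")
cv2.imwrite("pics/s21z.png",np.hstack([cv2.resize(f["pixels"][100:250,240:360,::-1],None,fx=4,fy=4),cv2.resize(g["pixels"][130:280,230:310,::-1],None,fx=4,fy=4)]))
E
```

```text
pos [0.5255 0.1715 0.0871] rot [-179.97    7.11   -2.01] t 17.9 F [-0.71 -0.53 -0.27] gap 0.0856
xyz [-0.0009  0.0011  0.0004] w [-0.0011  0.0005 -0.0003]
```

View pics/s21z.png

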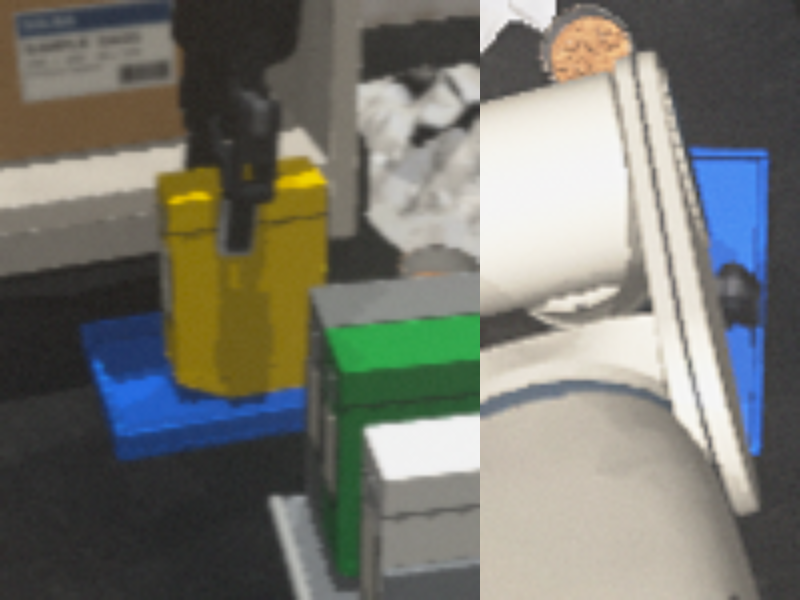

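Released and standing. I'll retract straight up, then swing clear.

>>> {"api": "play_rows", "payload": {"steps": [{"fingers":1,"x":0,"y":0,"z":-0.02,"wx":0,"wy":0,"wz":0},{"fingers":1,"x":0,"y":0,"z":-0.05,"wx":0,"wy":0,"wz":0},{"fingers":1,"x":0,"y":0,"z":-0.09,"wx":0,"wy":0,"wz":0},{"fingers":1,"x":0,"y":0,"z":-0.13,"wx":0,"wy":0,"wz":0},{"fingers":1,"x":0,"y":0,"z":-0.17,"wx":0,"wy":0,"wz":0},{"fingers":1,"x":0,"y":0.04,"z":-0.2,"wx":0,"wy":0,"wz":0},{"fingers":1,"x":0,"y":0.09,"z":-0.2,"wx":0,"wy":0,"wz":0},{"fingers":1,"x":-0.03,"y":0.14,"z":-0.2,"wx":0,"wy":0,"wz":0},{"fingers":1,"x":-0.06,"y":0.19,"z":-0.2,"wx":0,"wy":0,"wz":0},{"fingers":1,"x":-0.09,"y":0.24,"z":-0.2,"wx":0,"wy":0,"wz":0},{"fingers":1,"x":-0.11,"y":0.29,"z":-0.2,"wx":0,"wy":0,"wz":0},{"fingers":1,"x":-0.11,"y":0.34,"z":-0.2,"wx":0,"wy":0,"wz":0},{"fingers":1,"x":-0.11,"y":0.39,"z":-0.2,"wx":0,"wy":0,"wz":0},{"fingers":1,"x":-0.11,"y":0.44,"z":-0.2,"wx":0,"wy":0,"wz":0},{"fingers":1,"x":-0.11,"y":0.49,"z":-0.2,"wx":0,"wy":0,"wz":0},{"fingers":1,"x":-0.11,"y":0.49,"z":-0.2,"wx":0,"wy":0,"wz":0},{"fingers":1,"x":-0.11,"y":0.49,"z":-0.2,"wx":0,"wy":0,"wz":0}]}}

```text
time_s: 19.7
position: [0.4234, -0.3185, 0.2987]
tcp_rot: [180.0, 7.1, -2.2]
wrist_force: [-0.9, 0.3, 0.2]
finger_gap: 0.0858
```

```bash
python3 - <<'E'
from place import *
delta([.5,0,.3],rot(0))
f=grab_frame("scene");g=grab_frame("top"); save(g,"t22"); save(f,"s22")
hsv=cv2.cvtColor(g["pixels"],cv2.COLOR_RGB2HSV)
def blob(lo,hi,win,z,n):
    m=cv2.inRange(hsv,lo,hi); w=np.zeros_like(m); w[win[0]:win[1],win[2]:win[3]]=1; m=m*w
    c=max(cv2.findContours(m,cv2.RETR_EXTERNAL,cv2.CHAIN_APPROX_NONE)[0],key=cv2.contourArea)
    P=np.array([onz(g,p[0][0],p[0][1],z)[:2] for p in c]).astype(np.float32)
    r=cv2.minAreaRect(P*1000); print(n,np.round(r[0],1),np.round(r[1],1),round(r[2],1))
blob((22,150,60),(35,255,255),(140,250,230,320),.155,"yellow")
blob((45,150,60),(80,255,255),(150,225,330,420),.158,"green")
blob((0,0,215),(180,30,255),(150,225,380,420),.158,"white")
cv2.imwrite("pics/s22z.png",np.hstack([cv2.resize(f["pixels"][130:290,230:400,::-1],None,fx=2.3,fy=2.3),cv2.resize(g["pixels"][100:290,230:430,::-1],None,fx=1.937,fy=1.937)[:368]]))
E
```

```text
pos [ 0.4234 -0.3185  0.2987] rot [179.99   7.1   -2.23] t 19.7 F [-0.93  0.34  0.21] gap 0.0858
xyz [ 0.0635 -0.3212 -0.0093] w [-0.0022  0.124  -0.0389]
yellow [544.9 169.8] [42.2 98.7] 87.6
green [581.1 -43. ] [41.5 99.4] 82.4
white [ 570.6 -130.7] [ 41.4 101.3] 82.6
```

View pics/s22z.png

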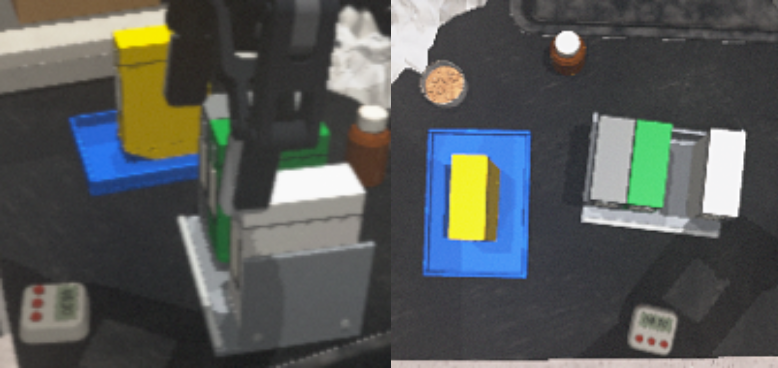

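Yellow stands upright in the tray with its top centre at (0.545, 0.170). The other cases and the bystanders look unmoved, and the gripper is clear of everything.

```bash
python3 -c "
from rig import close_job; print(close_job())"
```

```text
the job is handed in; nothing more can be done
None
```

The yellow case stands upright and released in the blue tray. I handed the job in at about 20 s; no verdict was reported.

**What I did**
- I hooked the case behind its top back edge and tipped it until it leaned on its bevel by itself.
- I let go, grasped the part that stuck out at 60 N, lifted it free, and set it down in the tray.

**What went wrong on the way**
- **First hook slipped:** it caught only the top edge, with up to 20 N on the wrist. The case fell back into its place, and I tried again lower.
- **Fingertip position:** the pictures showed the tips about 28 mm behind the stated tool point. I corrected for that in every later move.
- **Grasp angle:** joint 5 reached its lower limit at a 27 degree tilt, so I gripped at 20 degrees and let the tool lean 7 degrees when placing. One wrist turn also went the wrong way at first, in free air.

**Last checks**
- **Yellow case:** its top is centred at (0.545, 0.170), about 3 mm and 9 mm from the tray centre in x and y. Its outline is 42 x 99 mm, as an upright case should show.
- **Lean in the rack:** the pictures matched the expected 27 degrees to within 2–3 pixels while the fingers were clear, but I did not measure the angle directly.
- **Green and white cases:** they are within about 0.2 mm of where they started.
- **Grey case, tin, timer and bottle:** I judged these unmoved by eye only.
- **Gripper:** it is clear of everything, with a wrist force of about 1 N.

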